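# Photometer lid hinge check

## Robot

A 6-joint arm with a two-finger parallel gripper is mounted at the origin on the work surface. World frame = base frame: x ahead of the robot, y to its left, z up, the work surface at z = 0. Lengths are in mm, angles in rad, forces in N, time in s.
With the tool pointing down it reaches from about 350 to 875 mm from the base axis. Payload 4.2 kg.
Tool frame: the origin (TCP) lies midway between the tips of the shut fingers; the grasp point (between the pads) lies 19 mm behind it; z points along the fingers, y is the line along which they close (so a half turn about z gives the same grasp; the last joint's range is limited). The gripper opens to 85 mm and grips with 20 to 120 N. Pads are 22 mm wide; open, the fingers measure 114 mm over their backs; the gripper's body (76 mm by 85 mm) begins 54 mm behind the grasp point. The pads swing forward as they close: fully open they stand 13 mm farther back than shut.
Start: joints at [-0.993, 0.385, 0.008, 0, -1.194, -0.259], TCP at [195.907, -593.481, 231.312] pointing down, gripper open.
Joint ranges: [-3.14, 3.14], [-1.21, 2.06], [-1.07, 1.41], [-3.16, 2.05], [-2.99, -0.16], [-3.1, 3.1]. Speed limits (rad/s): [2.79, 2.79, 3.14, 3.14, 3.14, 3.14].

## Interface

Orientations are given as a unit quaternion [x, y, z, w].
In Python, from bench import arm gives the robot as it stands.
- The arm moves only by the tool send_rows, never from a script. Its argument "targets" is a list of rows, each an object of numbers: "gripper": the gripper command: -1 is fully open, 1 is shut, values between are in proportion; "x", "y", "z": the shift along the tool's x, y, z in cm; "ax", "ay", "az": the turn, a rotation vector about the tool's x, y, z in degrees. A call has 1 to 5 rows; each row shifts and turns the commanded pose from where the row before left it, along the tool's axes as they then stand; what a row does not reach is not made up. A row lasts 1/12 s, in which the tool goes at most 41.7 mm and 7.16 degrees, less where a joint would pass 70% of its speed; a pose out of reach is approached as far as the arm can. A call is refused whole if a number of a shift passes 4.17 or a number of a turn 7.16, either way. A call with a gripper value outside its range is refused whole. The fingers move at their own pace and stop on an object; the grip force is fixed at half the most. Time passes only in rows, so rows that do not move let the fingers close. It gives the time, the measured TCP pose, the force, the opening and the grip force at its end, in the units of the state.
- arm.read_state(): the state, without advancing time (a new reading comes with each control period).
- arm.get_image(name): name is "scene" or "top"; returns (picture, depth): 384x512x3 uint8, red, green, blue; 384x512 float32, mm along the optical axis (not along the pixel's ray), 0 where there is no reading.
- arm.camera_model(name): a dict with "fx", "fy", "cx", "cy" (pixels), "distortion" ([k1, k2, p1, p2, k3] as OpenCV has them; the pictures are not rectified), "cam_to_world" (4x4, takes a point from camera to world coordinates). Camera axes: x right, y down, z forward; pixel columns grow to the right and rows downward; lengths in mm; the calibration is good to about 2 mm. A picture is of the moment at which its call begins. camera_model takes no time and is no camera call.
- arm.job_done(): hands the job in; it is judged then, once.
Trained networks look in the newest picture that a camera, given by its name, has taken for a name from the list of things; names that differ only in an ending like _2 or _b are one class to them, and where a whole thing is asked for, a point or a joint stands for the part that bears it (a point fixed in the world has none). Each returns a list of dicts, best first, with "score" (0 to 1); they miss things now and then, are a little off and sometimes report something else, mostly with a low value. They report only what shows in the picture. A call takes as long as a camera call. They do not tell look-alikes from the thing itself.
- arm.boxes_of(camera, thing): "rect" ([left, top, width, height] in pixels, round what is visible of it).
The state is a dict: "clock": time; "joints": joint angles; "joint_vel": joint speeds; "joint_efforts": joint torques, N m; "position": TCP position; "ee_rot": TCP orientation; "contact_force": force on the tool from outside, world axes, zero at the start; "wrist_torque": the same for the moment, N m; "gripper_width": finger opening in mm; "grasp_force": force on a finger pad.
Only numpy, scipy, OpenCV 4.12 (cv2) and the standard library are available. Lean on these libraries where they do the work, as an engineer would, in place of code of your own. Each camera call takes 0.05 s, during which the arm holds its last target. There are 200 camera calls.

## Task

Check the hinge of the photometer's lid: lift the lid by its orange tab to about half-way (45 degrees), let go of it there, take the hand clear and see whether it stays or falls shut, without pushing or guiding it down. Then push (do not pinch) the tally marker to its green end if the lid stayed up, or to its red end if it fell shut, never to the wrong end, and lock it there by pressing it against its stop with about 11 N (never over 18 N) for at least half a second before letting go. Leave the lid as the test left it, keep the photometer where it stands and do not disturb the glassware and other things around.

Things in the scene. Friction and masses are not known exactly. Their poses are not given: they have to be found in the camera images.
- photometer: White bench photometer, a loose box 240 x 280 x 85 mm (x, y, z) of 2.4 kg on rubber feet; it slides if pulled or pushed hard. Origin at the centre of its underside, x pointing to its back, y to its left, z up; its front (blue strip) faces -x. The grey compartment lid is on its left, display and keys on its right.
- lid (a joint): Opening angle of the lid in rad: 0 shut, grows as the front edge rises, mechanical stop at 1.3. The lid is a grey panel reaching 200 mm forward from its hinge, 180 mm wide, 8 mm thick, hinged along its back edge, with a friction hinge: the lid's mass is 0.2 to 0.8 kg and so it may or may not hold; lifting at the tab takes 2.5 to 5 N. Starts shut. A bad one drops shut within about a second or two of being let go at half-way.
- lid_tab (a point): Grip point of the orange lift tab, the middle of its thickness. The tab is 24 mm wide (along the photometer's y), 10 mm thick, and sticks out 42 mm forward from the lid's front edge, 37 mm beyond the box's front face; this point is 24 mm ahead of the lid's edge and 92 mm above the bench when shut, with free space below. Moves with the lid: 224 mm from the hinge axis. Its axes are the lid's (equal to the photometer's when shut).
- lid_hinge (a point): Point on the lid's hinge axis, 87 mm above the bench, behind the tab; the axis runs along the photometer's y and the tab's point lies 5 mm above it when shut.
- tally_base: Fixed aluminium tally rail on the bench, 70 x 200 x 14 mm (x, y, z), origin at the centre of its underside; y along its length. Green field at its +y end, red field at its -y end.
- tally (a joint): Position of the tally marker along the rail in m: 0 = against the stop at the red end, 0.10 = against the stop at the green end (the stops are inside the rail). Grows along the rail's +y. Starts near the middle. It takes about 3 N to slide; each stop is a stiff rubber buffer that gives about 1 mm under 11 N. A steady press of 8 to 14 N against the stop locks it; more than 18 N of contact force (a pinch counts too) damages it.
- tally_top (a point): Centre of the top of the black tally marker, a block 28 x 20 x 40 mm (x, y along the rail, z) whose top is 54 mm above the bench. Axes are the rail's.
- jar_yellow: Small white sample jar with a yellow cap, 36 mm across, 42 mm high, standing on the photometer's right rear corner. Origin under its centre. Leave alone.
- jar_red: Clear jar with a red cap, 44 mm across, 55 mm high, standing beyond the tally. Origin under its centre. Leave alone.
- beaker: Glass beaker 52 mm across, 58 mm high, standing on the robot's side of the tally. Origin under its centre. Leave alone.
- wash_bottle: White bottle with a blue cap, 66 mm across, 170 mm high, to the left. Origin under its centre. Leave alone.
- flask: Conical glass flask, 90 mm across, 130 mm high, to the right. Origin under its centre. Leave alone.
- timer: White bench timer, a box 50 x 70 x 22 mm, in front of the robot between the photometer and the tally. Origin under its centre. Leave alone.
There are look-alikes about, which are no part of the job. What is shaped like the tally_base but turquoise or yellow is not meant.

How it is judged:
By the outcome, as a careful person would: the job done as asked, in the order asked, and still so for the second after the job is handed in, with the robot touching nothing.
It also fails if it takes over 72 s, if anything falls off the work surface, if the arm or the gripper's body presses on something with over 40 N, if the wrist force passes 120 N, or if a joint passes its speed limit or range.

## Working session

There is one attempt and no reset: what is moved stays moved. The work goes in short steps, Python scripts to look and compute and a tool call to move; the robot and the scene stay as the last step left them, time stands still between calls to the robot, and variables do not carry over. Pictures are saved under pics/ and viewed, at most 10 in all, crops included, and the job is handed in when it is done.

Besides the shell and the picture viewer there is one more tool, called after "Request:" by a JSON object that holds its "api" and its "payload", one argument or row to a line. send_rows: Moves the arm, as the interface text tells. Its arguments: {"type":"object","properties":{"targets":{"type":"array"}},"required":["targets"]}

```bash
ls; mkdir -p pics; cat > h.py <<'E'
import numpy as np, cv2
from bench import arm
def look(n,tag):
    im,d=arm.get_image(n); cv2.imwrite(f'pics/{tag}.png',im[:,:,::-1]); np.save(f'pics/{tag}.npy',d); return im,d
def pts(n,uv,z):
    m=arm.camera_model(n);K=np.array([[m['fx'],0,m['cx']],[0,m['fy'],m['cy']],[0,0,1.]])
    uv=np.array(uv,float).reshape(-1,1,2);z=np.array(z,float).reshape(-1,1)
    p=cv2.undistortPoints(uv,K,np.array(m['distortion'])).reshape(-1,2)
    c=np.hstack([p*z,z]);T=np.array(m['cam_to_world']);return c@T[:3,:3].T+T[:3,3]
def cloud(n,d):
    v,u=np.mgrid[:d.shape[0],:d.shape[1]];return pts(n,np.stack([u,v],-1).reshape(-1,2),d.reshape(-1)).reshape(*d.shape,3)
E
python3 - <<'E'
from h import *
import json
for n in ('scene','top'):
    im,d=look(n,n+'0')
    for t in ['photometer','lid_tab','tally_base','tally_top','lid','timer','beaker','jar_red','flask','wash_bottle']:
        print(n,t,[(np.round(b['rect']).tolist(),round(b['score'],2)) for b in arm.boxes_of(n,t)][:3])
    print(np.round(arm.camera_model(n)['cam_to_world'],2).tolist())
print(arm.read_state())
E
```

```text
pics
scene photometer [([131.0, 158.0, 109.0, 85.0], 0.67)]
scene lid_tab [([168.0, 162.0, 66.0, 59.0], 0.97)]
scene tally_base [([381.0, 231.0, 73.0, 32.0], 0.97), ([299.0, 207.0, 68.0, 26.0], 0.96), ([334.0, 154.0, 62.0, 19.0], 0.82)]
scene tally_top [([397.0, 227.0, 12.0, 18.0], 0.5), ([327.0, 204.0, 7.0, 19.0], 0.49)]
scene lid [([168.0, 162.0, 67.0, 59.0], 0.59)]
scene timer [([250.0, 168.0, 24.0, 22.0], 0.73)]
scene beaker [([322.0, 183.0, 14.0, 24.0], 0.59), ([132.0, 162.0, 107.0, 82.0], 0.22)]
scene jar_red [([335.0, 237.0, 14.0, 18.0], 0.52)]
scene flask [([94.0, 154.0, 29.0, 45.0], 0.92)]
scene wash_bottle [([420.0, 149.0, 31.0, 54.0], 0.64), ([170.0, 163.0, 66.0, 56.0], 0.5)]
[[-0.09, 0.7, -0.71, 1601.49], [1.0, 0.05, -0.07, 96.27], [-0.01, -0.71, -0.7, 1108.03], [0.0, 0.0, 0.0, 1.0]]
top photometer [([273.0, 154.0, 73.0, 71.0], 0.62)]
top lid_tab [([275.0, 161.0, 47.0, 64.0], 0.93)]
top tally_base [([114.0, 154.0, 46.0, 22.0], 0.92), ([172.0, 178.0, 50.0, 16.0], 0.81), ([136.0, 244.0, 55.0, 25.0], 0.77)]
top tally_top [([195.0, 180.0, 4.0, 11.0], 0.55)]
top lid [([270.0, 
[... 560 characters left out ...]
1,  3.84680071e-01,  7.91489155e-03, -3.55411983e-06,
       -1.19402205e+00, -2.58591055e-01]), 'joint_vel': array([ 1.36456491e-04, -1.96481400e-03, -9.39056672e-04,  3.27014332e-04,
        4.43077105e-05, -1.15020790e-04]), 'joint_efforts': array([-1.10532890e-04, -3.92100871e+01,  1.88619769e+01,  4.19059351e+00,
       -3.25500487e-04, -9.36968178e-06]), 'position': array([ 195.88067879, -593.4879287 ,  231.3294299 ]), 'ee_rot': array([-1.58705642e-01,  9.87325944e-01, -3.48725557e-06,  3.35689614e-06]), 'contact_force': array([-0.22703894,  0.58173205,  0.30087086]), 'wrist_torque': array([ 0.00484147, -0.00862136, -0.00850006]), 'grasp_force': 0.0, 'gripper_width': 85.93604137703056}
```

```bash
python3 -c "
import cv2,numpy as np
a=cv2.imread('pics/scene0.png');b=cv2.imread('pics/top0.png')
"
```

```text
(no output)
```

View pics/scene0.png

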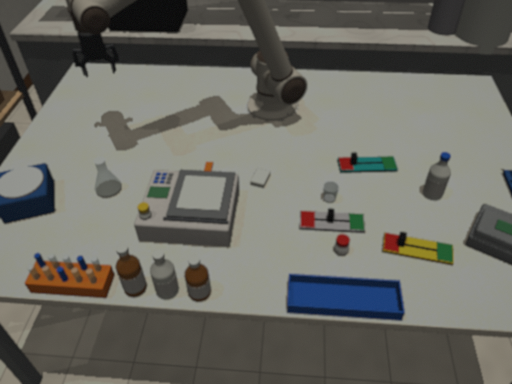

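View pics/top0.png

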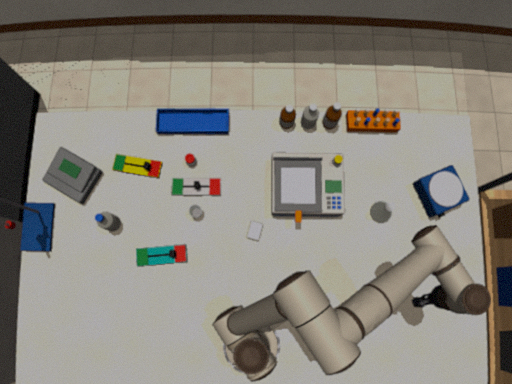

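The aluminium tally is at top (197,187), with green at the left (about 178) and red at the right (about 215). The orange tab is at top (298,216), and the beaker and red jar stand on either side of the tally. Next I measure by colour and depth.

```bash
python3 - <<'E'
from h import *
for n,roi in (('top',{'tab':(285,205,312,232),'tally':(168,172,226,200),'box':(262,145,355,235),'jar':(180,148,200,170),'beaker':(185,200,207,224),'timer':(243,216,268,244)}),('scene',{'tab':(198,158,218,176),'tally':(296,204,368,236)})):
    im=cv2.imread(f'pics/{n}0.png');d=np.load(f'pics/{n}0.npy');P=cloud(n,d);hsv=cv2.cvtColor(im,cv2.COLOR_BGR2HSV)
    def rep(t,m):
        q=P[m&(d>0)]
        if len(q): print(n,t,len(q),'med',np.median(q,0).round(1),'min',np.percentile(q,3,axis=0).round(1),'max',np.percentile(q,97,axis=0).round(1))
        return q
    for t,(a,b,c,e) in roi.items():
        M=np.zeros(d.shape,bool);M[b:e,a:c]=1
        H,S,V=hsv[...,0],hsv[...,1],hsv[...,2]
        if t=='tab': rep('tab',M&(H>5)&(H<22)&(S>150)&(V>90))
        elif t=='tally':
            rep('black',M&(V<50)); rep('high',M&(P[...,2]>35))
            g=rep('green',M&(H>45)&(H<80)&(S>120));r=rep('red',M&((H<8)|(H>172))&(S>120))
            q=g.mean(0)-r.mean(0);print('yaw of +y from world y deg',np.degrees(np.arctan2(-q[0],q[1])),'mid',(g.mean(0)+r.mean(0))/2)
            m=M&(P[...,2]>8)&(P[...,2]<22);q=rep('rail',m);print(cv2.minAreaRect(q[:,:2].astype(np.float32)))
        elif t=='box':
            q=rep('box',M&(P[...,2]>70)&(P[...,2]<100)&~((S>150)&(H<22)));print(cv2.minAreaRect(q[:,:2].astype(np.float32)))
            q=rep('white',M&(P[...,2]>70)&(P[...,2]<90)&(S<60)&(V>120))
        else: rep(t,M&(P[...,2]>12))
E
python3 -c "
import cv2
a=cv2.imread('pics/top0.png');b=cv2.imread('pics/scene0.png')
c=cv2.resize(a[145:235,160:360],(800,360),interpolation=cv2.INTER_CUBIC);e=cv2.resize(b[150:215,130:370][:,:],(800,217),interpolation=cv2.INTER_CUBIC)
cv2.imwrite('pics/c1.png',cv2.vconcat([c,e]))"
```

```text
top tab 71 med [ 487.8 -174.4   97.1] min [ 469.1 -186.2   89.9] max [ 507.5 -163.1  102.2]
top black 33 med [614.9 215.2  51.7] min [605.5 209.9  19.5] max [627.4 225.6  57.4]
top high 44 med [615.1 219.4  52.5] min [605.1 210.6  43.4] max [631.2 230.7  59.2]
top green 139 med [619.8 299.8  15. ] min [591.  281.2   6.9] max [648.7 317.   20.2]
top red 161 med [617.3 150.4  13.9] min [587.9 131.2   6.6] max [649.2 168.   21.2]
yaw of +y from world y deg -0.7234833148087728 mid [619.06500969 224.73361938  14.50004844]
top rail 759 med [616.4 224.7  14. ] min [583.8 131.4   8.6] max [653.5 316.9  20.4]
((619.6773071289062, 222.88980102539062), (106.23958587646484, 222.8387451171875), 1.5929274559020996)
top box 3963 med [ 614.8 -218.8   91.2] min [ 505.1 -347.7   78.9] max [733.4 -82.1  99.4]
((603.3656005859375, -215.78939819335938), (276.3367919921875, 283.7432861328125), 0.07825178653001785)
top white 1235 med [ 648.9 -291.2   84.4] min [ 509.5 -353.9   77.8] max [738.2 -78.   89.4]
top jar 121 med [719.6 245.6  51.6] min [705.  226.9  15.1] max [742.9 266.   59.8]
top beaker 78 med
[... 174 characters left out ...]
490.6 -173.5   94.3] min [ 474.7 -181.8   90.7] max [ 510.4 -164.8   96.8]
scene black 64 med [632.3 218.3  42.4] min [615.4 211.5  17. ] max [638.2 227.2  55.7]
scene high 78 med [631.2 223.   50.7] min [609.2 211.8  36. ] max [713.4 254.7  55.7]
scene green 156 med [619.5 302.   12.2] min [594.3 284.4   7.4] max [645.2 318.4  16. ]
scene red 200 med [622.3 152.1  12.1] min [591.9 132.    8.3] max [711.2 241.2  51.4]
yaw of +y from world y deg 1.8194696893635498 mid [621.77375968 228.1172988   12.77525316]
scene rail 1010 med [625.9 230.3  12. ] min [589.7 132.5   8.5] max [656.3 322.7  16.5]
((623.8052368164062, 228.221923828125), (76.78973388671875, 199.6578369140625), 0.1008693277835846)
```

View pics/c1.png

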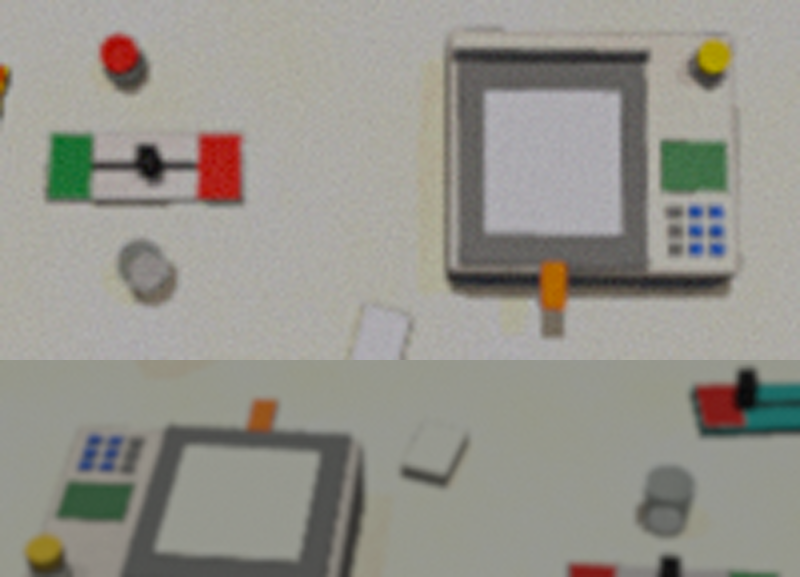

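```bash
cat >> h.py <<'E'
from scipy.spatial.transform import Rotation as Ro
import json
def plan(way,n,g,p=None,R=None,dec=2):
    """way: list of (pos, Rotation); n rows per segment"""
    s=arm.read_state(); p=s['position'] if p is None else np.array(p,float); R=Ro.from_quat(s['ee_rot']) if R is None else R
    rows=[]
    for (t,Rt),k in zip(way,n):
        for i in range(k):
            f=1/(k-i); sh=np.round(R.inv().apply((np.array(t)-p)*f)/10,dec); a=np.round(np.degrees((R.inv()*Rt).as_rotvec()*f),1)
            rows.append(dict(zip(['gripper','x','y','z','ax','ay','az'],[g,*sh.tolist(),*a.tolist()])))
            p=p+R.apply(sh*10); R=R*Ro.from_rotvec(np.radians(a))
    for i in range(0,len(rows),5): print(json.dumps([{k:v for k,v in r.items() if v or k=='gripper'} for r in rows[i:i+5]]))
    print('end',p.round(1),R.as_matrix()[:,1:].round(3).tolist()); return p,R
def down(yaw=0,tilt=0): # tool y along world y (yaw about z, deg), z down tilted forward by tilt deg
    return Ro.from_euler('z',yaw,degrees=True)*Ro.from_euler('y',-tilt,degrees=True)*Ro.from_matrix(np.array([[-1,0,0],[0,1,0],[0,0,-1.]]))
E
python3 - <<'E'
from h import *
plan([((330,-330,240),down(0,15)),((418,-174,152),down(0,45))],[9,7],-1)
E
```

```text
[{"gripper": -1, "x": -2.33, "y": 2.31, "z": -0.1, "ax": 0.3, "ay": -1.7, "az": 2.0}, {"gripper": -1, "x": -2.25, "y": 2.39, "z": -0.04, "ax": 0.3, "ay": -1.6, "az": 2.0}, {"gripper": -1, "x": -2.17, "y": 2.47, "z": 0.01, "ax": 0.3, "ay": -1.7, "az": 2.0}, {"gripper": -1, "x": -2.08, "y": 2.55, "z": 0.06, "ax": 0.3, "ay": -1.6, "az": 2.0}, {"gripper": -1, "x": -1.99, "y": 2.62, "z": 0.1, "ax": 0.2, "ay": -1.6, "az": 2.0}]
[{"gripper": -1, "x": -1.89, "y": 2.68, "z": 0.15, "ax": 0.3, "ay": -1.7, "az": 2.0}, {"gripper": -1, "x": -1.79, "y": 2.75, "z": 0.19, "ax": 0.2, "ay": -1.6, "az": 2.1}, {"gripper": -1, "x": -1.68, "y": 2.81, "z": 0.22, "ax": 0.3, "ay": -1.7, "az": 2.0}, {"gripper": -1, "x": -1.58, "y": 2.87, "z": 0.26, "ax": 0.2, "ay": -1.6, "az": 2.1}, {"gripper": -1, "x": -0.89, "y": 2.23, "z": 1.54, "ay": -4.3}]
[{"gripper": -1, "x": -0.77, "y": 2.23, "z": 1.6, "ay": -4.3}, {"gripper": -1, "x": -0.65, "y": 2.23, "z": 1.65, "ay": -4.3}, {"gripper": -1, "x": -0.52, "y": 2.23, "z": 1.7, "ay": -4.3}, {"gripper": -1, "x": -0.4, "y": 2.23, "z": 1.73, "ay": -4.3}, {"gripper": -1, "x": -0.26, "y": 2.23, "z": 1.76, "ay": -4.3}]
[{"gripper": -1, "x": -0.13, "y": 2.23, "z": 1.78, "ay": -4.2}]
end [ 418. -174.  152.] [[0.0, 0.706], [1.0, -0.0], [0.0, -0.708]]
```

Request:
{"api": "send_rows", "payload": {
  "targets": [
    {"gripper": -1,"x": -2.3,"y": 2.3,"z": -0.1,"ax": 0.3,"ay": -1.7,"az": 2},
    {"gripper": -1,"x": -2.3,"y": 2.4,"ax": 0.3,"ay": -1.6,"az": 2},
    {"gripper": -1,"x": -2.2,"y": 2.5,"ax": 0.3,"ay": -1.7,"az": 2},
    {"gripper": -1,"x": -2.1,"y": 2.6,"z": 0.1,"ax": 0.3,"ay": -1.6,"az": 2},
    {"gripper": -1,"x": -2.0,"y": 2.6,"z": 0.1,"ax": 0.2,"ay": -1.6,"az": 2}
  ]
}}

```text
$.targets[1]: bad value
```

Request:
{"api": "send_rows", "payload": {
  "targets": [
    {"gripper": -1,"x": -1.9,"y": 2.7,"z": 0.1,"ax": 0.3,"ay": -1.7,"az": 2},
    {"gripper": -1,"x": -1.8,"y": 2.7,"z": 0.2,"ax": 0.2,"ay": -1.6,"az": 2.1},
    {"gripper": -1,"x": -1.7,"y": 2.8,"z": 0.2,"ax": 0.3,"ay": -1.7,"az": 2},
    {"gripper": -1,"x": -1.6,"y": 2.9,"z": 0.3,"ax": 0.2,"ay": -1.6,"az": 2.1},
    {"gripper": -1}
  ]
}}

```text
$.targets[4]: bad value
```

All seven keys are required in each row.

Request:
{"api": "send_rows", "payload": {
  "targets": [
    {"gripper": -1,"x": -2.3,"y": 2.3,"z": -0.1,"ax": 0.3,"ay": -1.7,"az": 2},
    {"gripper": -1,"x": -2.3,"y": 2.4,"z": 0,"ax": 0.3,"ay": -1.6,"az": 2},
    {"gripper": -1,"x": -2.2,"y": 2.5,"z": 0,"ax": 0.3,"ay": -1.7,"az": 2},
    {"gripper": -1,"x": -2.1,"y": 2.6,"z": 0.1,"ax": 0.3,"ay": -1.6,"az": 2},
    {"gripper": -1,"x": -2.0,"y": 2.6,"z": 0.1,"ax": 0.2,"ay": -1.6,"az": 2}
  ]
}}

```text
clock: 1.52
position: [271.5, -444.9, 235.5]
ee_rot: [-0.071, 0.995, -0.001, 0.073]
contact_force: [0.9, 0.3, 0.2]
gripper_width: 85.4
grasp_force: 0.0
```

Request:
{"api": "send_rows", "payload": {
  "targets": [
    {"gripper": -1,"x": -1.9,"y": 2.7,"z": 0.1,"ax": 0.3,"ay": -1.7,"az": 2},
    {"gripper": -1,"x": -1.8,"y": 2.7,"z": 0.2,"ax": 0.2,"ay": -1.6,"az": 2.1},
    {"gripper": -1,"x": -1.7,"y": 2.8,"z": 0.2,"ax": 0.3,"ay": -1.7,"az": 2},
    {"gripper": -1,"x": -1.6,"y": 2.9,"z": 0.3,"ax": 0.2,"ay": -1.6,"az": 2.1},
    {"gripper": -1,"x": 0,"y": 0,"z": 0,"ax": 0,"ay": 0,"az": 0}
  ]
}}

```text
clock: 1.93
position: [331.7, -325.3, 240.2]
ee_rot: [-0.001, 0.991, 0.001, 0.131]
contact_force: [-0.7, 0.6, 0.1]
gripper_width: 85.8
grasp_force: 0.0
```

```bash
sed -i "s/{k:v for k,v in r.items() if v or k=='gripper'}/r/" h.py; python3 - <<'E'
from h import *
s=arm.read_state();print(s['clock'],s['position'],Ro.from_quat(s['ee_rot']).as_matrix().round(3).tolist(),s['joints'].round(2),s['contact_force'])
plan([((418,-174,152),down(0,45)),((488.5,-174,81.5),down(0,45))],[7,5],-1)
E
```

```text
1.9333 [ 331.69758711 -325.33613121  240.16395141] [[-0.965, -0.003, 0.26], [-0.002, 1.0, 0.002], [-0.26, 0.001, -0.965]] [-0.52  0.02 -0.41 -0.16 -0.92 -0.97] [-0.7282433   0.55286177  0.12919411]
[{"gripper": -1, "x": -0.87, "y": 2.16, "z": 1.54, "ax": 0.0, "ay": -4.3, "az": 0.0}, {"gripper": -1, "x": -0.75, "y": 2.16, "z": 1.6, "ax": 0.0, "ay": -4.3, "az": 0.0}, {"gripper": -1, "x": -0.63, "y": 2.16, "z": 1.65, "ax": 0.0, "ay": -4.3, "az": 0.0}, {"gripper": -1, "x": -0.5, "y": 2.15, "z": 1.7, "ax": 0.0, "ay": -4.3, "az": 0.0}, {"gripper": -1, "x": -0.37, "y": 2.16, "z": 1.73, "ax": 0.1, "ay": -4.2, "az": 0.0}]
[{"gripper": -1, "x": -0.24, "y": 2.16, "z": 1.75, "ax": 0.0, "ay": -4.3, "az": 0.0}, {"gripper": -1, "x": -0.12, "y": 2.15, "z": 1.76, "ax": 0.1, "ay": -4.2, "az": 0.1}, {"gripper": -1, "x": 0.0, "y": 0.0, "z": 1.99, "ax": -0.0, "ay": -0.0, "az": -0.0}, {"gripper": -1, "x": 0.0, "y": 0.0, "z": 1.99, "ax": -0.0, "ay": -0.0, "az": -0.0}, {"gripper": -1, "x": 0.0, "y": 0.0, "z": 2.0, "ax": -0.0, "ay": -0.0, "az": -0.0}]
[{"gripper": -1, "x": 0.0, "y": 0.01, "z": 1.99, "ax": -0.0, "ay": -0.0, "az": -0.0}, {"gripper": -1, "x": 0.0, "y": 0.0, "z": 2.0, "ax": -0.0, "ay": -0.0, "az": -0.0}]
end [ 488.5 -174.    81.5] [[0.001, 0.707], [1.0, -0.001], [-0.0, -0.707]]
```

Request:
{"api": "send_rows", "payload": {
  "targets": [
    {"gripper": -1,"x": -0.9,"y": 2.2,"z": 1.5,"ax": 0,"ay": -4.3,"az": 0},
    {"gripper": -1,"x": -0.7,"y": 2.2,"z": 1.6,"ax": 0,"ay": -4.3,"az": 0},
    {"gripper": -1,"x": -0.6,"y": 2.1,"z": 1.7,"ax": 0,"ay": -4.3,"az": 0},
    {"gripper": -1,"x": -0.5,"y": 2.2,"z": 1.7,"ax": 0,"ay": -4.3,"az": 0},
    {"gripper": -1,"x": -0.4,"y": 2.1,"z": 1.7,"ax": 0,"ay": -4.2,"az": 0}
  ]
}}

```text
clock: 2.35
position: [392.6, -220.5, 176.5]
ee_rot: [-0.0, 0.95, -0.001, 0.314]
contact_force: [1.5, 0.4, -0.3]
gripper_width: 85.6
grasp_force: 0.0
```

Request:
{"api": "send_rows", "payload": {
  "targets": [
    {"gripper": -1,"x": -0.3,"y": 2.2,"z": 1.7,"ax": 0,"ay": -4.3,"az": 0},
    {"gripper": -1,"x": -0.1,"y": 2.1,"z": 1.8,"ax": 0,"ay": -4.2,"az": 0},
    {"gripper": -1,"x": 0,"y": 0,"z": 0,"ax": 0,"ay": 0,"az": 0},
    {"gripper": -1,"x": 0,"y": 0,"z": 0,"ax": 0,"ay": 0,"az": 0}
  ]
}}

```text
clock: 2.68
position: [410.4, -188.6, 156.2]
ee_rot: [-0.0, 0.931, 0.001, 0.365]
contact_force: [0.5, -0.4, 0.8]
gripper_width: 85.4
grasp_force: 0.0
```

```bash
python3 - <<'E'
from h import *
s=arm.read_state();print(s['clock'],s['position'],Ro.from_quat(s['ee_rot']).as_matrix().round(3).tolist(),s['joints'].round(2),s['contact_force'])
plan([((488.5,-174,81.5),down(0,45))],[5],-1)
im,d=look('top','top1');im2,_=look('scene','scene1')
c=cv2.resize(im[180:270,240:360],(640,480));e=cv2.resize(im2[90:210,140:260],(480,480))
P=cloud('top',d);hsv=cv2.cvtColor(im,cv2.COLOR_RGB2HSV)
m=(hsv[...,0]>5)&(hsv[...,0]<22)&(hsv[...,1]>150)&(hsv[...,2]>90);m[:200]=0;m[240:]=0;m[:,:280]=0;m[:,320:]=0
print(m.sum(),np.median(P[m],0))
cv2.imwrite('pics/c2.png',cv2.hconcat([cv2.resize(c,(400,400)),cv2.resize(e,(400,400))])[:,:,::-1])
E
```

```text
2.6833 [ 410.42625339 -188.60677486  156.17887469] [[-0.734, -0.001, 0.679], [0.001, 1.0, 0.003], [-0.679, 0.003, -0.734]] [-0.36 -0.   -0.65 -0.87 -0.32 -0.46] [ 0.49084949 -0.36097269  0.82364213]
[{"gripper": -1, "x": -0.13, "y": 0.29, "z": 2.16, "ax": 0.0, "ay": -0.4, "az": -0.0}, {"gripper": -1, "x": -0.12, "y": 0.29, "z": 2.16, "ax": 0.0, "ay": -0.5, "az": -0.0}, {"gripper": -1, "x": -0.1, "y": 0.28, "z": 2.16, "ax": 0.1, "ay": -0.4, "az": -0.0}, {"gripper": -1, "x": -0.08, "y": 0.29, "z": 2.16, "ax": 0.0, "ay": -0.5, "az": -0.0}, {"gripper": -1, "x": -0.06, "y": 0.29, "z": 2.16, "ax": 0.1, "ay": -0.4, "az": -0.0}]
end [ 488.5 -174.    81.5] [[0.001, 0.707], [1.0, -0.001], [0.0, -0.707]]
71 [ 487.67410371 -174.44348512   96.57878761]
```

View pics/c2.png

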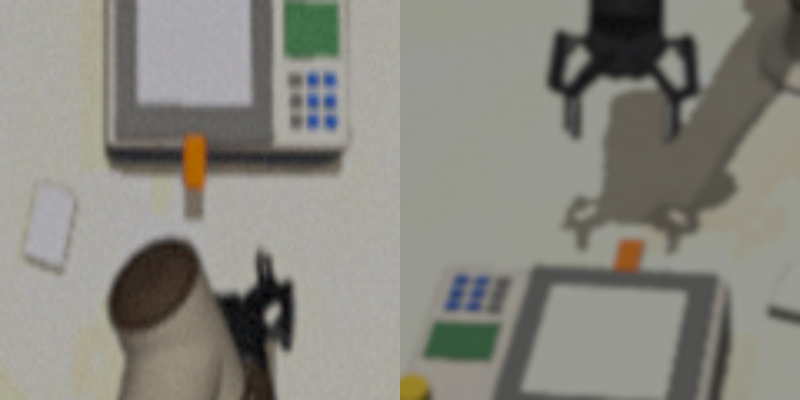

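The wrist is near its j5 limit (singular), so I use a smaller tilt of 25°.

```bash
python3 - <<'E'
from h import *
plan([((452,-174,150),down(0,25)),((486,-174,78),down(0,25))],[5,4],-1)
E
```

```text
[{"gripper": -1, "x": -0.51, "y": 0.29, "z": 0.66, "ax": 0.0, "ay": 3.6, "az": 0.0}, {"gripper": -1, "x": -0.55, "y": 0.29, "z": 0.63, "ax": 0.0, "ay": 3.6, "az": 0.0}, {"gripper": -1, "x": -0.59, "y": 0.29, "z": 0.59, "ax": 0.0, "ay": 3.5, "az": 0.0}, {"gripper": -1, "x": -0.63, "y": 0.3, "z": 0.56, "ax": 0.1, "ay": 3.6, "az": 0.0}, {"gripper": -1, "x": -0.66, "y": 0.29, "z": 0.52, "ax": 0.0, "ay": 3.5, "az": 0.1}]
[{"gripper": -1, "x": -0.01, "y": -0.0, "z": 1.99, "ax": 0.0, "ay": 0.0, "az": -0.0}, {"gripper": -1, "x": -0.01, "y": -0.0, "z": 1.99, "ax": 0.0, "ay": 0.0, "az": -0.0}, {"gripper": -1, "x": -0.01, "y": -0.0, "z": 1.99, "ax": 0.0, "ay": 0.0, "az": -0.0}, {"gripper": -1, "x": -0.0, "y": -0.0, "z": 1.99, "ax": 0.0, "ay": 0.0, "az": -0.0}]
end [ 486. -174.   78.] [[-0.0, 0.423], [1.0, 0.001], [0.001, -0.906]]
```

Request:
{"api": "send_rows", "payload": {
  "targets": [
    {"gripper": -1,"x": -0.5,"y": 0.3,"z": 0.6,"ax": 0,"ay": 3.6,"az": 0},
    {"gripper": -1,"x": -0.5,"y": 0.3,"z": 0.6,"ax": 0,"ay": 3.6,"az": 0},
    {"gripper": -1,"x": -0.6,"y": 0.3,"z": 0.6,"ax": 0,"ay": 3.6,"az": 0},
    {"gripper": -1,"x": -0.6,"y": 0.3,"z": 0.6,"ax": 0,"ay": 3.5,"az": 0},
    {"gripper": -1,"x": -0.7,"y": 0.3,"z": 0.5,"ax": 0,"ay": 3.5,"az": 0}
  ]
}}

```text
clock: 3.2
position: [433.3, -179.7, 149.3]
ee_rot: [0.0, 0.968, 0.003, 0.253]
contact_force: [-0.0, -1.2, 0.1]
gripper_width: 85.7
grasp_force: 0.0
```

Request:
{"api": "send_rows", "payload": {
  "targets": [
    {"gripper": -1,"x": 0,"y": 0,"z": 0,"ax": 0,"ay": 0,"az": 0},
    {"gripper": -1,"x": 0,"y": 0,"z": 0,"ax": 0,"ay": 0,"az": 0}
  ]
}}

```text
clock: 3.37
position: [434.2, -179.5, 149.3]
ee_rot: [-0.0, 0.967, 0.004, 0.254]
contact_force: [0.3, 0.4, -0.8]
gripper_width: 85.3
grasp_force: 0.0
```

```bash
python3 - <<'E'
from h import *
s=arm.read_state();print(s['position'],s['joints'].round(2),s['contact_force'])
plan([((486,-174,78),down(0,25))],[5],-1)
E
```

```text
[ 434.23515054 -179.49603289  149.32515577] [-0.08  0.04 -0.74 -0.17 -0.28 -1.33] [ 0.32481954  0.37111112 -0.76109668]
[{"gripper": -1, "x": -0.2, "y": 0.1, "z": 1.75, "ax": 0.1, "ay": 0.9, "az": -0.0}, {"gripper": -1, "x": -0.23, "y": 0.1, "z": 1.75, "ax": 0.1, "ay": 0.9, "az": -0.0}, {"gripper": -1, "x": -0.25, "y": 0.1, "z": 1.74, "ax": 0.1, "ay": 0.9, "az": -0.0}, {"gripper": -1, "x": -0.28, "y": 0.11, "z": 1.74, "ax": 0.1, "ay": 0.9, "az": -0.0}, {"gripper": -1, "x": -0.31, "y": 0.11, "z": 1.74, "ax": 0.0, "ay": 0.9, "az": -0.1}]
end [ 486. -174.   78.] [[-0.0, 0.422], [1.0, 0.0], [0.0, -0.906]]
```

```bash
python3 - <<'E'
from h import *
plan([((466,-174,140),down(0,10)),((480,-174,77),down(0,10))],[5,5],-1)
E
```

```text
[{"gripper": -1, "x": -0.46, "y": 0.11, "z": 0.48, "ax": 0.1, "ay": 3.9, "az": -0.0}, {"gripper": -1, "x": -0.49, "y": 0.11, "z": 0.44, "ax": 0.1, "ay": 3.9, "az": -0.0}, {"gripper": -1, "x": -0.52, "y": 0.11, "z": 0.41, "ax": 0.1, "ay": 3.9, "az": -0.0}, {"gripper": -1, "x": -0.55, "y": 0.11, "z": 0.37, "ax": 0.1, "ay": 3.9, "az": -0.0}, {"gripper": -1, "x": -0.57, "y": 0.1, "z": 0.33, "ax": 0.0, "ay": 3.9, "az": -0.0}]
[{"gripper": -1, "x": -0.06, "y": -0.0, "z": 1.29, "ax": 0.0, "ay": -0.0, "az": -0.0}, {"gripper": -1, "x": -0.06, "y": -0.0, "z": 1.29, "ax": 0.0, "ay": -0.0, "az": -0.0}, {"gripper": -1, "x": -0.06, "y": -0.0, "z": 1.29, "ax": 0.0, "ay": -0.0, "az": -0.0}, {"gripper": -1, "x": -0.06, "y": -0.0, "z": 1.29, "ax": 0.0, "ay": -0.0, "az": -0.0}, {"gripper": -1, "x": -0.05, "y": -0.0, "z": 1.29, "ax": 0.0, "ay": -0.0, "az": -0.0}]
end [ 480. -174.   77.] [[0.0, 0.173], [1.0, 0.001], [0.001, -0.985]]
```

Request:
{"api": "send_rows", "payload": {
  "targets": [
    {"gripper": -1,"x": -0.5,"y": 0.1,"z": 0.5,"ax": 0.1,"ay": 3.9,"az": 0},
    {"gripper": -1,"x": -0.5,"y": 0.1,"z": 0.4,"ax": 0.1,"ay": 3.9,"az": 0},
    {"gripper": -1,"x": -0.5,"y": 0.1,"z": 0.4,"ax": 0.1,"ay": 3.9,"az": 0},
    {"gripper": -1,"x": -0.6,"y": 0.1,"z": 0.4,"ax": 0.1,"ay": 3.9,"az": 0},
    {"gripper": -1,"x": -0.6,"y": 0.1,"z": 0.3,"ax": 0,"ay": 3.9,"az": 0}
  ]
}}

```text
clock: 3.78
position: [465.7, -175.3, 140.6]
ee_rot: [0.002, 0.996, 0.001, 0.086]
contact_force: [0.0, -0.3, 0.2]
gripper_width: 85.5
grasp_force: 0.0
```

Request:
{"api": "send_rows", "payload": {
  "targets": [
    {"gripper": -1,"x": 0,"y": 0,"z": 0,"ax": 0,"ay": 0,"az": 0},
    {"gripper": -1,"x": 0,"y": 0,"z": 0,"ax": 0,"ay": 0,"az": 0}
  ]
}}

```text
clock: 3.95
position: [466.4, -175.1, 140.0]
ee_rot: [0.002, 0.996, 0.001, 0.087]
contact_force: [-0.9, -0.1, -0.1]
gripper_width: 85.4
grasp_force: 0.0
```

```bash
python3 - <<'E'
from h import *
s=arm.read_state();print(s['position'],s['joints'].round(2),s['contact_force'])
plan([((480,-174,77),down(0,10))],[5],-1)
E
```

```text
[ 466.42717265 -175.1404341   139.96467419] [-0.04  0.19 -0.54 -0.01 -0.67 -1.53] [-0.90843647 -0.07989529 -0.12309762]
[{"gripper": -1, "x": -0.05, "y": 0.02, "z": 1.29, "ax": 0.0, "ay": -0.0, "az": -0.0}, {"gripper": -1, "x": -0.05, "y": 0.02, "z": 1.29, "ax": 0.0, "ay": -0.0, "az": -0.1}, {"gripper": -1, "x": -0.05, "y": 0.02, "z": 1.29, "ax": 0.0, "ay": -0.0, "az": -0.0}, {"gripper": -1, "x": -0.05, "y": 0.02, "z": 1.28, "ax": 0.0, "ay": -0.0, "az": -0.1}, {"gripper": -1, "x": -0.05, "y": 0.02, "z": 1.29, "ax": 0.1, "ay": -0.0, "az": -0.0}]
end [ 480. -174.   77.] [[0.0, 0.173], [1.0, -0.0], [0.0, -0.985]]
```

Request:
{"api": "send_rows", "payload": {
  "targets": [
    {"gripper": -1,"x": 0,"y": 0,"z": 1.3,"ax": 0,"ay": 0,"az": 0},
    {"gripper": -1,"x": -0.1,"y": 0.1,"z": 1.3,"ax": 0,"ay": 0,"az": 0},
    {"gripper": -1,"x": 0,"y": 0,"z": 1.3,"ax": 0,"ay": 0,"az": 0},
    {"gripper": -1,"x": -0.1,"y": 0,"z": 1.3,"ax": 0,"ay": 0,"az": 0},
    {"gripper": -1,"x": 0,"y": 0,"z": 1.2,"ax": 0,"ay": 0,"az": 0}
  ]
}}

```text
clock: 4.37
position: [477.7, -174.1, 77.0]
ee_rot: [0.002, 0.996, 0.001, 0.087]
contact_force: [0.4, 0.1, 0.0]
gripper_width: 85.7
grasp_force: 0.0
```

Request:
{"api": "send_rows", "payload": {
  "targets": [
    {"gripper": -1,"x": 0,"y": 0,"z": 0,"ax": 0,"ay": 0,"az": 0},
    {"gripper": 0.2,"x": 0,"y": 0,"z": 0,"ax": 0,"ay": 0,"az": 0},
    {"gripper": 0.2,"x": 0,"y": 0,"z": 0,"ax": 0,"ay": 0,"az": 0},
    {"gripper": 0.2,"x": 0,"y": 0,"z": 0,"ax": 0,"ay": 0,"az": 0},
    {"gripper": 0.2,"x": 0,"y": 0,"z": 0,"ax": 0,"ay": 0,"az": 0}
  ]
}}

```text
clock: 4.78
position: [479.3, -173.9, 78.4]
ee_rot: [0.001, 0.996, 0.001, 0.087]
contact_force: [1.0, -0.1, -0.1]
gripper_width: 38.7
grasp_force: 0.0
```

```bash
python3 - <<'E'
from h import *
s=arm.read_state();print(s['clock'],s['position'],s['contact_force'],s['gripper_width'],s['grasp_force'])
im,d=look('top','top2');im2,d2=look('scene','scene2')
P=cloud('scene',d2);hsv=cv2.cvtColor(im2,cv2.COLOR_RGB2HSV)
m=(hsv[...,0]>5)&(hsv[...,0]<22)&(hsv[...,1]>150)&(hsv[...,2]>70);m[:155]=0;m[180:]=0;m[:,:195]=0;m[:,225:]=0
print(m.sum(),np.median(P[m],0))
c=cv2.resize(im[180:260,250:350],(500,400));e=cv2.resize(im2[130:190,170:245],(500,400))
cv2.imwrite('pics/c3.png',cv2.hconcat([c[:,:400],e[:,50:450]])[:,:,::-1])
E
```

```text
4.7833 [ 479.27930553 -173.87432325   78.3621478 ] [ 0.96278575 -0.05701174 -0.05492402] 38.70726962109046 0.0
64 [ 488.75985409 -173.17788372   93.62212899]
```

View pics/c3.png

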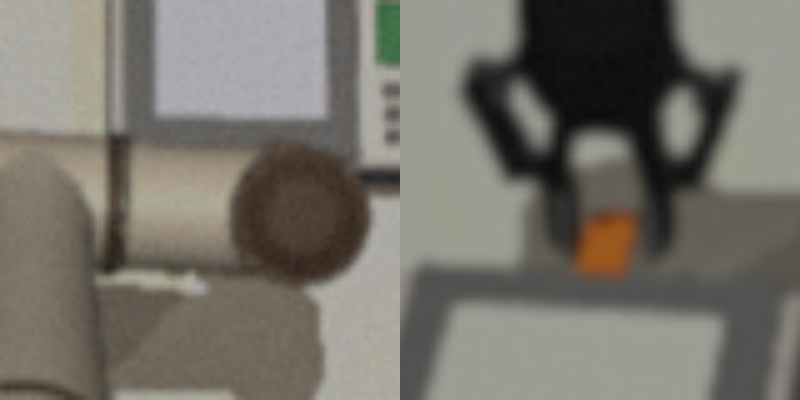

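The fingers straddle the orange tab and are centred on it (right half, tab at about (607,245)). I close them now.

Request:
{"api": "send_rows", "payload": {
  "targets": [
    {"gripper": 1,"x": 0,"y": 0,"z": 0,"ax": 0,"ay": 0,"az": 0},
    {"gripper": 1,"x": 0,"y": 0,"z": 0,"ax": 0,"ay": 0,"az": 0},
    {"gripper": 1,"x": 0,"y": 0,"z": 0,"ax": 0,"ay": 0,"az": 0},
    {"gripper": 1,"x": 0,"y": 0,"z": 0,"ax": 0,"ay": 0,"az": 0}
  ]
}}

```text
clock: 5.22
position: [479.1, -174.0, 78.1]
ee_rot: [0.001, 0.996, 0.001, 0.087]
contact_force: [-1.6, -1.1, 5.3]
gripper_width: 22.7
grasp_force: 58.9
```

```bash
cat >>h.py <<'E'
def arc(p0,R0,hx,hz,degs):
    """poses when rotating about y axis at (hx,hz): front rises"""
    out=[]
    for a in degs:
        Q=Ro.from_euler('y',a,degrees=True); h=np.array([hx,0,hz]); out.append((Q.apply(np.array(p0)-h)+h,Q*R0))
    return out
E
python3 - <<'E'
from h import *
s=arm.read_state();print(s['clock'],s['position'],s['contact_force'],s['gripper_width'],s['grasp_force'],s['wrist_torque'])
R0=Ro.from_quat(s['ee_rot']);w=arc(s['position'],R0,711,87,np.linspace(3,45,15));print(w[0][0],w[-1][0])
plan(w,[1]*15,1)
E
```

```text
5.2167 [ 479.13826313 -173.9917787    78.06764617] [-1.63189317 -1.0521987   5.31515595] 22.72600723775816 58.91507685184479 [-0.28669876  0.7248204  -0.11175235]
[ 478.98853831 -173.9917787    90.21459336] [ 540.7328656  -173.9917787   244.63487847]
[{"gripper": 1, "x": -0.2, "y": 0.0, "z": -1.2, "ax": 0.0, "ay": 3.0, "az": 0.0}, {"gripper": 1, "x": -0.19, "y": 0.0, "z": -1.2, "ax": 0.0, "ay": 3.0, "az": 0.0}, {"gripper": 1, "x": -0.2, "y": 0.01, "z": -1.2, "ax": 0.0, "ay": 3.0, "az": 0.0}, {"gripper": 1, "x": -0.19, "y": -0.0, "z": -1.2, "ax": 0.0, "ay": 3.0, "az": 0.0}, {"gripper": 1, "x": -0.2, "y": -0.0, "z": -1.19, "ax": 0.0, "ay": 3.0, "az": 0.0}]
[{"gripper": 1, "x": -0.19, "y": 0.0, "z": -1.2, "ax": 0.0, "ay": 3.0, "az": 0.0}, {"gripper": 1, "x": -0.2, "y": 0.0, "z": -1.2, "ax": 0.1, "ay": 3.0, "az": 0.0}, {"gripper": 1, "x": -0.19, "y": 0.0, "z": -1.2, "ax": -0.0, "ay": 3.0, "az": 0.0}, {"gripper": 1, "x": -0.2, "y": 0.01, "z": -1.2, "ax": -0.0, "ay": 3.0, "az": 0.0}, {"gripper": 1, "x": -0.19, "y": -0.0, "z": -1.2, "ax": -0.0, "ay": 3.0, "az": 0.0}]
[{"gripper": 1, "x": -0.2, "y": -0.0, "z": -1.2, "ax": -0.0, "ay": 3.0, "az": 0.0}, {"gripper": 1, "x": -0.19, "y": -0.0, "z": -1.2, "ax": -0.0, "ay": 3.0, "az": 0.0}, {"gripper": 1, "x": -0.2, "y": -0.0, "z": -1.2, "ax": -0.0, "ay": 3.0, "az": 0.0}, {"gripper": 1, "x": -0.2, "y": 0.0, "z": -1.2, "ax": 0.0, "ay": 3.0, "az": 0.0}, {"gripper": 1, "x": -0.19, "y": 0.0, "z": -1.19, "ax": 0.0, "ay": 3.0, "az": 0.0}]
end [ 540.7 -174.   244.6] [[0.002, -0.574], [1.0, 0.001], [-0.0, -0.819]]
```

Request:
{"api": "send_rows", "payload": {
  "targets": [
    {"gripper": 1,"x": -0.1,"y": 0,"z": -0.6,"ax": 0,"ay": 1.5,"az": 0},
    {"gripper": 1,"x": -0.1,"y": 0,"z": -0.6,"ax": 0,"ay": 1.5,"az": 0},
    {"gripper": 1,"x": -0.1,"y": 0,"z": -0.6,"ax": 0,"ay": 1.5,"az": 0},
    {"gripper": 1,"x": -0.1,"y": 0,"z": -0.6,"ax": 0,"ay": 1.5,"az": 0},
    {"gripper": 1,"x": -0.1,"y": 0,"z": -0.6,"ax": 0,"ay": 1.5,"az": 0}
  ]
}}

```text
clock: 5.63
position: [479.6, -173.9, 107.1]
ee_rot: [0.002, 1.0, 0.001, 0.02]
contact_force: [-0.8, -2.0, -3.7]
gripper_width: 22.7
grasp_force: 60.0
```

Request:
{"api": "send_rows", "payload": {
  "targets": [
    {"gripper": 1,"x": -0.1,"y": 0,"z": -0.6,"ax": 0,"ay": 1.5,"az": 0},
    {"gripper": 1,"x": -0.1,"y": 0,"z": -0.6,"ax": 0,"ay": 1.5,"az": 0},
    {"gripper": 1,"x": -0.1,"y": 0,"z": -0.6,"ax": 0,"ay": 1.5,"az": 0},
    {"gripper": 1,"x": -0.1,"y": 0,"z": -0.6,"ax": 0,"ay": 1.5,"az": 0},
    {"gripper": 1,"x": -0.1,"y": 0,"z": -0.6,"ax": 0,"ay": 1.5,"az": 0}
  ]
}}

```text
clock: 6.05
position: [484.2, -174.0, 136.7]
ee_rot: [0.002, 0.999, 0.001, -0.047]
contact_force: [-1.2, -3.0, -2.9]
gripper_width: 22.8
grasp_force: 60.1
```

```bash
python3 - <<'E'
from h import *
s=arm.read_state();print(s['clock'],s['position'],s['contact_force'],s['gripper_width'],s['grasp_force'],s['wrist_torque'],s['joints'].round(2))
print(Ro.from_quat(s['ee_rot']).as_matrix()[:,2], [w[0] for w in arc([479.1,-174,78.1],Ro.identity(),711,87,[15])])
E
```

```text
6.05 [ 484.16120112 -173.98422973  136.65779084] [-1.24433538 -2.9571954  -2.91213793] 22.800902432653718 60.107805132865906 [-0.7028813  -0.09698118 -0.04569569] [-0.03  0.33 -0.33  0.   -1.   -1.55]
[-0.09333579  0.00244739 -0.99563168] [array([ 484.69831138, -174.        ,  138.42339671])]
```

Request:
{"api": "send_rows", "payload": {
  "targets": [
    {"gripper": 1,"x": -0.1,"y": -0.01,"z": -0.6,"ax": 0,"ay": 1.5,"az": 0},
    {"gripper": 1,"x": -0.1,"y": -0.01,"z": -0.6,"ax": 0,"ay": 1.5,"az": 0},
    {"gripper": 1,"x": -0.1,"y": -0.01,"z": -0.6,"ax": 0,"ay": 1.5,"az": 0},
    {"gripper": 1,"x": -0.1,"y": -0.01,"z": -0.6,"ax": 0,"ay": 1.5,"az": 0},
    {"gripper": 1,"x": -0.1,"y": -0.01,"z": -0.6,"ax": 0,"ay": 1.5,"az": 0}
  ]
}}

```text
clock: 6.47
position: [492.5, -174.1, 165.5]
ee_rot: [0.002, 0.994, 0.002, -0.113]
contact_force: [-4.2, -0.5, -2.9]
gripper_width: 22.9
grasp_force: 60.2
```

```bash
python3 - <<'E'
from h import *
s=arm.read_state();print(s['position'],s['contact_force'],s['wrist_torque'])
for n in ('top','scene'):
    im=cv2.imread(f'pics/{n}0.png');d=np.load(f'pics/{n}0.npy');P=cloud(n,d);V=im.max(2)
    Z=P[...,2];m=(Z>78)&(Z<100)&(P[...,0]>500)&(P[...,0]<745)&(P[...,1]<-60)&(P[...,1]>-370)
    # front edge x as function of y ; left edge y as function of x
    fe=[(y,P[m&(abs(P[...,1]-y)<4)][:,0].min()) for y in range(-340,-90,8) if not -195<y<-150 and (m&(abs(P[...,1]-y)<4)).sum()>3]
    le=[(x,P[m&(abs(P[...,0]-x)<4)][:,1].max()) for x in range(515,725,8) if (m&(abs(P[...,0]-x)<4)).sum()>3]
    print(n,[np.degrees(np.arctan(np.polyfit(*np.array(e).T,1)[0])).round(2) for e in (fe,le)])
E
```

```text
[ 492.53687797 -174.07016347  165.46513192] [-4.23225108 -0.47180548 -2.87158126] [-0.00545783  0.14107355 -0.02809743]
top [np.float64(0.05), np.float64(-0.09)]
scene [np.float64(1.14), np.float64(-0.27)]
```

Request:
{"api": "send_rows", "payload": {
  "targets": [
    {"gripper": 1,"x": -0.1,"y": -0.01,"z": -0.6,"ax": 0,"ay": 1.5,"az": 0},
    {"gripper": 1,"x": -0.09,"y": 0,"z": -0.6,"ax": 0,"ay": 1.5,"az": 0},
    {"gripper": 1,"x": -0.1,"y": -0.01,"z": -0.6,"ax": 0,"ay": 1.5,"az": 0},
    {"gripper": 1,"x": -0.09,"y": 0,"z": -0.6,"ax": 0,"ay": 1.5,"az": 0},
    {"gripper": 1,"x": -0.1,"y": -0.01,"z": -0.6,"ax": 0,"ay": 1.5,"az": 0}
  ]
}}

```text
clock: 6.88
position: [504.8, -174.2, 193.3]
ee_rot: [0.002, 0.984, 0.002, -0.179]
contact_force: [-6.1, 1.3, -1.2]
gripper_width: 23.0
grasp_force: 60.3
```

Request:
{"api": "send_rows", "payload": {
  "targets": [
    {"gripper": 1,"x": -0.1,"y": 0,"z": -0.6,"ax": 0,"ay": 1.5,"az": 0},
    {"gripper": 1,"x": -0.09,"y": 0,"z": -0.6,"ax": 0,"ay": 1.5,"az": 0},
    {"gripper": 1,"x": -0.1,"y": 0,"z": -0.6,"ax": 0,"ay": 1.5,"az": 0},
    {"gripper": 1,"x": -0.09,"y": 0,"z": -0.6,"ax": 0,"ay": 1.5,"az": 0},
    {"gripper": 1,"x": -0.1,"y": 0,"z": -0.6,"ax": 0,"ay": 1.5,"az": 0}
  ]
}}

```text
clock: 7.3
position: [521.0, -174.3, 219.6]
ee_rot: [0.001, 0.97, 0.002, -0.243]
contact_force: [-6.2, 1.2, 0.4]
gripper_width: 23.0
grasp_force: 60.3
```

```bash
python3 - <<'E'
from h import *
s=arm.read_state();print(s['position'],s['contact_force'],s['wrist_torque'],s['gripper_width'],s['joints'].round(2))
print([w[0] for w in arc([479.1,-174,78.1],Ro.identity(),711,87,[37,45])],Ro.from_quat(s['ee_rot']).as_matrix()[:,2])
E
```

```text
[ 520.96836305 -174.28773538  219.61260113] [-6.2027378   1.20401813  0.35570338] [ 0.34844582  0.62016967 -0.31755429] 22.987745265507424 [-0.02  0.52  0.1   0.01 -1.65 -1.55]
[array([ 520.44027151, -174.        ,  219.45304783]), array([ 540.72868709, -174.        ,  244.6848122 ])] [-0.47123105  0.00488583 -0.88199627]
```

Request:
{"api": "send_rows", "payload": {
  "targets": [
    {"gripper": 1,"x": -0.06,"y": 0,"z": -0.6,"ax": 0,"ay": 1.5,"az": 0},
    {"gripper": 1,"x": -0.06,"y": 0,"z": -0.6,"ax": 0,"ay": 1.5,"az": 0},
    {"gripper": 1,"x": -0.07,"y": 0,"z": -0.6,"ax": 0,"ay": 1.5,"az": 0},
    {"gripper": 1,"x": -0.08,"y": 0,"z": -0.6,"ax": 0,"ay": 1.5,"az": 0},
    {"gripper": 1,"x": -0.08,"y": 0,"z": -0.5,"ax": 0,"ay": 1.3,"az": 0}
  ]
}}

```text
clock: 7.72
position: [539.8, -174.4, 242.7]
ee_rot: [0.001, 0.953, 0.002, -0.303]
contact_force: [-5.4, 1.0, 0.3]
gripper_width: 22.5
grasp_force: 60.2
```

Request:
{"api": "send_rows", "payload": {
  "targets": [
    {"gripper": 1,"x": 0,"y": 0,"z": 0,"ax": 0,"ay": 0,"az": 0},
    {"gripper": 1,"x": 0,"y": 0,"z": 0,"ax": 0,"ay": 0,"az": 0}
  ]
}}

```text
clock: 7.88
position: [540.1, -174.4, 242.9]
ee_rot: [0.001, 0.953, 0.002, -0.302]
contact_force: [-4.3, 2.4, 1.6]
gripper_width: 22.5
grasp_force: 60.6
```

```bash
cat > lid.py <<'E'
from h import *
def lid(tag):
    im,d=look('scene',tag);P=cloud('scene',d);hsv=cv2.cvtColor(im,cv2.COLOR_RGB2HSV)
    m=(hsv[...,0]>5)&(hsv[...,0]<22)&(hsv[...,1]>150)&(hsv[...,2]>60)&(abs(P[...,1]+174)<30)&(P[...,2]>70)&(P[...,0]>440)&(P[...,0]<700)
    q=P[m];c=np.median(q,0) if len(q) else np.zeros(3)
    # lid plane tilt from depth: points in y strip
    w=(P[...,1]>-250)&(P[...,1]<-100)&(P[...,0]>500)&(P[...,0]<720)&(P[...,2]>80)
    print(len(q),'tab',c.round(1),'ang',np.degrees(np.arctan2(c[2]-87,710-c[0])).round(1),'lid top z',np.percentile(P[w][:,2],[50,90,98]).round(1)); return im
E
python3 - <<'E'
from lid import *
s=arm.read_state();print(s['clock'],s['position'],s['contact_force'],s['wrist_torque'],s['joints'].round(2))
im=lid('s3');top,_=look('top','t3')
cv2.imwrite('pics/c4.png',cv2.resize(im[90:250,110:320],(788,600))[:,:,::-1])
E
```

```text
7.8833 [ 540.10224372 -174.4421507   242.94778929] [-4.34519898  2.42213698  1.58016711] [ 0.50959032  0.09969509 -0.47398762] [-0.02  0.6   0.25  0.01 -1.84 -1.55]
72 tab [ 564.2 -174.4  246. ] ang 47.5 lid top z [178.6 350.  524.8]
```

View pics/c4.png

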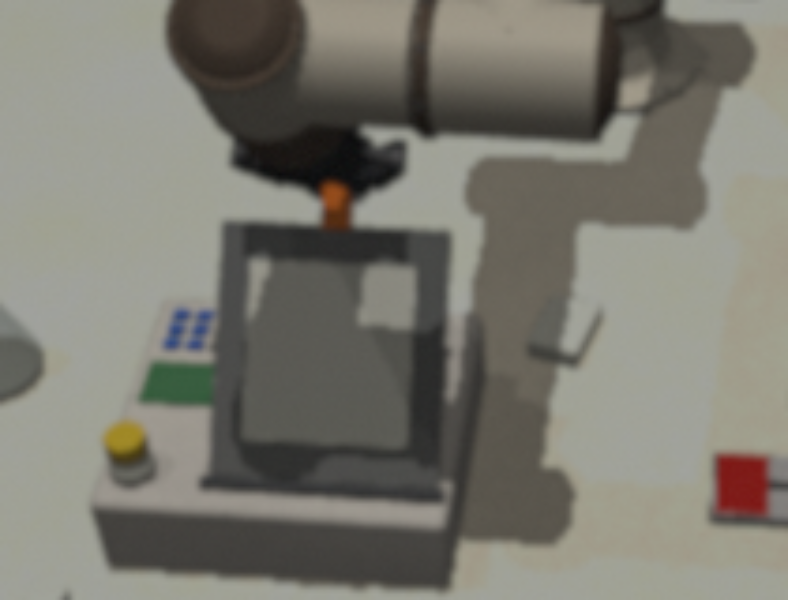

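The lid is up at about 45°, with the tab at (335,205) in the crop, and the box, jar and timer are undisturbed. I let go and retreat along the tool axis.

Request:
{"api": "send_rows", "payload": {
  "targets": [
    {"gripper": -1,"x": 0,"y": 0,"z": 0,"ax": 0,"ay": 0,"az": 0},
    {"gripper": -1,"x": 0,"y": 0,"z": 0,"ax": 0,"ay": 0,"az": 0},
    {"gripper": -1,"x": 0,"y": 0,"z": -1,"ax": 0,"ay": 0,"az": 0},
    {"gripper": -1,"x": 0.3,"y": 0,"z": -2.5,"ax": 0,"ay": 0,"az": 0},
    {"gripper": -1,"x": 0.6,"y": 0,"z": -3,"ax": 0,"ay": 0,"az": 0}
  ]
}}

```text
clock: 8.4
position: [571.1, -175.1, 300.6]
ee_rot: [0.001, 0.954, 0.001, -0.301]
contact_force: [1.2, 0.0, 1.1]
gripper_width: 81.2
grasp_force: 0.0
```

```bash
python3 - <<'E'
from lid import *
s=arm.read_state();print(s['clock'],s['position'],s['contact_force'],s['gripper_width'])
lid('s4')
E
```

```text
8.4 [ 571.12823556 -175.10214476  300.60452669] [1.24503563 0.04181099 1.12363358] 81.20662656981325
46 tab [ 492.6 -172.8   94.4] ang 1.9 lid top z [ 94.7 393.8 441.6]
```

Request:
{"api": "send_rows", "payload": {
  "targets": [
    {"gripper": -1,"x": 1,"y": 0,"z": -3,"ax": 0,"ay": 0,"az": 0},
    {"gripper": -1,"x": 1,"y": 0,"z": -3,"ax": 0,"ay": 0,"az": 0},
    {"gripper": -1,"x": 1,"y": 0,"z": -2,"ax": 0,"ay": -2,"az": 0},
    {"gripper": -1,"x": 1,"y": 0,"z": -1,"ax": 0,"ay": -2,"az": 0},
    {"gripper": -1,"x": 0.5,"y": 0,"z": 0,"ax": 0,"ay": 0,"az": 0}
  ]
}}

```text
clock: 8.87
position: [585.0, -175.9, 404.7]
ee_rot: [0.001, 0.965, 0.0, -0.261]
contact_force: [-1.1, -0.3, 1.9]
gripper_width: 85.1
grasp_force: 0.0
```

```bash
python3 - <<'E'
from lid import *
s=arm.read_state();print(s['clock'],s['position'],s['contact_force'],s['gripper_width'],s['joints'].round(2))
lid('s5')
E
```

```text
8.8667 [ 585.04595508 -175.87129055  404.68960305] [-1.07575986 -0.29233394  1.86738417] 85.14136074137474 [-0.02  0.6   0.68  0.01 -2.18 -1.55]
45 tab [ 492.4 -172.5   94.2] ang 1.9 lid top z [ 95.6 525.8 570.7]
```

The lid fell shut within half a second (tab back at z 94, x 492), so the target is the red end. I move the shut fingers to the marker's +y side.

```bash
python3 - <<'E'
from h import *
plan([((605,40,280),down(45)),((620,268,150),down(90))],[15,15],1,dec=1)
im,d=look('top','t5');P=cloud('top',d)
for t in (0,5):
    a=cv2.imread(f'pics/top{t}.png' if t==0 else 'pics/t5.png'); dd=np.load('pics/top0.npy' if t==0 else 'pics/t5.npy');Q=cloud('top',dd)
E
```

```text
[{"gripper": 1, "x": -0.5, "y": 1.4, "z": 0.6, "ax": 0.8, "ay": -1.9, "az": -2.9}, {"gripper": 1, "x": -0.6, "y": 1.4, "z": 0.6, "ax": 0.8, "ay": -1.9, "az": -2.9}, {"gripper": 1, "x": -0.6, "y": 1.4, "z": 0.7, "ax": 0.8, "ay": -1.9, "az": -2.9}, {"gripper": 1, "x": -0.7, "y": 1.4, "z": 0.6, "ax": 0.8, "ay": -1.9, "az": -2.9}, {"gripper": 1, "x": -0.7, "y": 1.3, "z": 0.7, "ax": 0.8, "ay": -1.9, "az": -2.9}]
[{"gripper": 1, "x": -0.8, "y": 1.3, "z": 0.7, "ax": 0.8, "ay": -1.9, "az": -3.0}, {"gripper": 1, "x": -0.8, "y": 1.3, "z": 0.7, "ax": 0.8, "ay": -1.9, "az": -2.9}, {"gripper": 1, "x": -0.9, "y": 1.3, "z": 0.7, "ax": 0.8, "ay": -1.9, "az": -3.0}, {"gripper": 1, "x": -0.9, "y": 1.2, "z": 0.7, "ax": 0.8, "ay": -2.0, "az": -2.9}, {"gripper": 1, "x": -1.0, "y": 1.2, "z": 0.7, "ax": 0.8, "ay": -1.9, "az": -3.0}]
[{"gripper": 1, "x": -1.0, "y": 1.1, "z": 0.7, "ax": 0.8, "ay": -2.0, "az": -2.9}, {"gripper": 1, "x": -1.0, "y": 1.1, "z": 0.7, "ax": 0.8, "ay": -1.9, "az": -3.0}, {"gripper": 1, "x": -1.1, "y": 1.0, "z": 0.8, "ax": 0.8, "ay": -1.9, "az": -2.9}, {"gripper": 1, "x": -1.1, "y": 
[... 736 characters left out ...]
y": 0.5, "z": 0.9, "ax": 0.0, "ay": -0.0, "az": -3.0}, {"gripper": 1, "x": -1.5, "y": 0.5, "z": 0.8, "ax": 0.0, "ay": -0.0, "az": -3.0}, {"gripper": 1, "x": -1.5, "y": 0.4, "z": 0.9, "ax": 0.0, "ay": -0.0, "az": -3.0}]
[{"gripper": 1, "x": -1.5, "y": 0.3, "z": 0.8, "ax": 0.0, "ay": -0.0, "az": -3.0}, {"gripper": 1, "x": -1.5, "y": 0.2, "z": 0.9, "ax": 0.0, "ay": -0.0, "az": -3.0}, {"gripper": 1, "x": -1.5, "y": 0.1, "z": 0.8, "ax": 0.0, "ay": -0.0, "az": -3.0}, {"gripper": 1, "x": -1.5, "y": 0.1, "z": 0.9, "ax": 0.0, "ay": -0.0, "az": -3.0}, {"gripper": 1, "x": -1.6, "y": -0.0, "z": 0.8, "ax": 0.0, "ay": -0.0, "az": -3.0}]
end [619.8 268.2 150.2] [[-1.0, -0.0], [-0.001, -0.001], [0.0, -1.0]]
```

Request:
{"api": "send_rows", "payload": {
  "targets": [
    {"gripper": 1,"x": -0.5,"y": 1.4,"z": 0.6,"ax": 0.8,"ay": -1.9,"az": -2.9},
    {"gripper": 1,"x": -0.6,"y": 1.4,"z": 0.6,"ax": 0.8,"ay": -1.9,"az": -2.9},
    {"gripper": 1,"x": -0.6,"y": 1.4,"z": 0.7,"ax": 0.8,"ay": -1.9,"az": -2.9},
    {"gripper": 1,"x": -0.7,"y": 1.4,"z": 0.6,"ax": 0.8,"ay": -1.9,"az": -2.9},
    {"gripper": 1,"x": -0.7,"y": 1.3,"z": 0.7,"ax": 0.8,"ay": -1.9,"az": -2.9}
  ]
}}

```text
clock: 9.38
position: [590.4, -103.3, 357.4]
ee_rot: [-0.131, 0.974, 0.002, -0.184]
contact_force: [0.7, -0.2, -0.6]
gripper_width: 25.4
grasp_force: 0.0
```

Request:
{"api": "send_rows", "payload": {
  "targets": [
    {"gripper": 1,"x": -0.8,"y": 1.3,"z": 0.7,"ax": 0.8,"ay": -1.9,"az": -3.0},
    {"gripper": 1,"x": -0.8,"y": 1.3,"z": 0.7,"ax": 0.8,"ay": -1.9,"az": -2.9},
    {"gripper": 1,"x": -0.9,"y": 1.3,"z": 0.7,"ax": 0.8,"ay": -1.9,"az": -3.0},
    {"gripper": 1,"x": -0.9,"y": 1.2,"z": 0.7,"ax": 0.8,"ay": -2.0,"az": -2.9},
    {"gripper": 1,"x": -1.0,"y": 1.2,"z": 0.7,"ax": 0.8,"ay": -1.9,"az": -3.0}
  ]
}}

```text
clock: 9.8
position: [596.6, -30.7, 315.0]
ee_rot: [-0.261, 0.961, 0.002, -0.096]
contact_force: [0.3, -1.0, -0.8]
gripper_width: -0.1
grasp_force: 0.0
```

Request:
{"api": "send_rows", "payload": {
  "targets": [
    {"gripper": 1,"x": -1.0,"y": 1.1,"z": 0.7,"ax": 0.8,"ay": -2.0,"az": -2.9},
    {"gripper": 1,"x": -1.0,"y": 1.1,"z": 0.7,"ax": 0.8,"ay": -1.9,"az": -3.0},
    {"gripper": 1,"x": -1.1,"y": 1.0,"z": 0.8,"ax": 0.8,"ay": -1.9,"az": -2.9},
    {"gripper": 1,"x": -1.1,"y": 1.0,"z": 0.8,"ax": 0.8,"ay": -2.0,"az": -3.0},
    {"gripper": 1,"x": -1.0,"y": 1.0,"z": 0.7,"ax": 0.9,"ay": -1.9,"az": -3.0}
  ]
}}

```text
clock: 10.22
position: [603.4, 40.5, 274.1]
ee_rot: [-0.384, 0.923, 0.002, -0.005]
contact_force: [0.2, 0.8, -0.3]
gripper_width: 0.2
grasp_force: 0.0
```

Request:
{"api": "send_rows", "payload": {
  "targets": [
    {"gripper": 1,"x": -1.2,"y": 1.0,"z": 0.9,"ax": 0.0,"ay": 0,"az": -3.0},
    {"gripper": 1,"x": -1.2,"y": 0.9,"z": 0.9,"ax": 0.0,"ay": 0,"az": -3.0},
    {"gripper": 1,"x": -1.2,"y": 0.9,"z": 0.9,"ax": 0.0,"ay": 0,"az": -3.0},
    {"gripper": 1,"x": -1.3,"y": 0.8,"z": 0.9,"ax": 0.0,"ay": 0,"az": -3.0},
    {"gripper": 1,"x": -1.3,"y": 0.7,"z": 0.9,"ax": 0.0,"ay": 0,"az": -3.0}
  ]
}}

```text
clock: 10.63
position: [608.5, 115.6, 229.4]
ee_rot: [-0.501, 0.865, 0.002, -0.005]
contact_force: [0.7, 1.0, -0.1]
gripper_width: 0.0
grasp_force: 0.0
```

Request:
{"api": "send_rows", "payload": {
  "targets": [
    {"gripper": 1,"x": -1.4,"y": 0.7,"z": 0.9,"ax": 0.0,"ay": 0,"az": -3.0},
    {"gripper": 1,"x": -1.4,"y": 0.6,"z": 0.8,"ax": 0.0,"ay": 0,"az": -3.0},
    {"gripper": 1,"x": -1.4,"y": 0.5,"z": 0.9,"ax": 0.0,"ay": 0,"az": -3.0},
    {"gripper": 1,"x": -1.5,"y": 0.5,"z": 0.8,"ax": 0.0,"ay": 0,"az": -3.0},
    {"gripper": 1,"x": -1.5,"y": 0.4,"z": 0.9,"ax": 0.0,"ay": 0,"az": -3.0}
  ]
}}

```text
clock: 11.05
position: [612.8, 192.3, 186.4]
ee_rot: [-0.61, 0.792, 0.003, -0.005]
contact_force: [0.6, -0.6, 0.3]
gripper_width: 0.0
grasp_force: 0.0
```

Request:
{"api": "send_rows", "payload": {
  "targets": [
    {"gripper": 1,"x": -1.5,"y": 0.3,"z": 0.8,"ax": 0.0,"ay": 0,"az": -3.0},
    {"gripper": 1,"x": -1.5,"y": 0.2,"z": 0.9,"ax": 0.0,"ay": 0,"az": -3.0},
    {"gripper": 1,"x": -1.5,"y": 0.1,"z": 0.8,"ax": 0.0,"ay": 0,"az": -3.0},
    {"gripper": 1,"x": -1.5,"y": 0.1,"z": 0.9,"ax": 0.0,"ay": 0,"az": -3.0},
    {"gripper": 1,"x": -1.6,"y": 0,"z": 0.8,"ax": 0.0,"ay": 0,"az": -3.0}
  ]
}}

```text
clock: 11.47
position: [617.1, 268.2, 144.1]
ee_rot: [0.708, -0.706, -0.003, 0.005]
contact_force: [-0.5, -0.7, -0.2]
gripper_width: -0.1
grasp_force: 0.0
```

Request:
{"api": "send_rows", "payload": {
  "targets": [
    {"gripper": 1,"x": 0,"y": 0,"z": 0,"ax": 0,"ay": 0,"az": 0}
  ]
}}

```text
clock: 11.55
position: [616.4, 269.6, 142.3]
ee_rot: [0.709, -0.706, -0.004, 0.006]
contact_force: [0.2, -1.5, -0.7]
gripper_width: 0.2
grasp_force: 0.0
```

```bash
python3 - <<'E'
from lid import *
s=arm.read_state();print(s['clock'],s['position'],Ro.from_quat(s['ee_rot']).as_matrix().round(3).tolist(),s['contact_force'],s['joints'].round(2),s['gripper_width'])
im=lid('s6')
plan([((620,268,150),down(90)),((620,268,28),down(90))],[2,6],1,dec=1)
cv2.imwrite('pics/c5.png',cv2.resize(im[100:270,120:400],(800,486))[:,:,::-1])
d=np.load('pics/s6.npy');P=cloud('scene',d);V=im.max(2);v,u=np.mgrid[:384,:512]
m=(V<60)&(P[...,2]>44)&(P[...,2]<58)&(abs(P[...,0]-620)<35)&(P[...,1]>160)&(P[...,1]<250);print(m.sum(),P[m].mean(0),np.percentile(P[m],[3,97],axis=0))
E
```

```text
11.55 [616.41993146 269.63512435 142.33657736] [[0.004, -1.0, -0.014], [-1.0, -0.004, -0.003], [0.003, 0.014, -1.0]] [ 0.20668057 -1.53563273 -0.66002328] [ 0.65  0.54  0.03 -0.01 -1.08 -0.64] 0.16861735431441915
46 tab [ 492.6 -173.    93.9] ang 1.8 lid top z [93.7 96.9 98.6]
[{"gripper": 1, "x": 0.0, "y": -0.2, "z": -0.3, "ax": 0.4, "ay": -0.1, "az": 0.1}, {"gripper": 1, "x": 0.1, "y": -0.1, "z": -0.3, "ax": 0.3, "ay": -0.1, "az": 0.0}, {"gripper": 1, "x": -0.0, "y": -0.0, "z": 2.0, "ax": 0.0, "ay": 0.0, "az": 0.0}, {"gripper": 1, "x": -0.0, "y": -0.0, "z": 2.0, "ax": 0.0, "ay": 0.0, "az": 0.0}, {"gripper": 1, "x": -0.0, "y": -0.0, "z": 2.0, "ax": 0.0, "ay": 0.0, "az": 0.0}]
[{"gripper": 1, "x": -0.0, "y": -0.0, "z": 2.1, "ax": 0.0, "ay": 0.0, "az": 0.0}, {"gripper": 1, "x": -0.0, "y": -0.0, "z": 2.0, "ax": 0.0, "ay": 0.0, "az": 0.0}, {"gripper": 1, "x": -0.0, "y": -0.0, "z": 2.1, "ax": 0.0, "ay": 0.0, "az": 0.0}]
end [619.9 267.7  27.6] [[-1.0, -0.0], [-0.0, 0.0], [0.0, -1.0]]
48 [625.78277838 219.84048439  50.46919672] [[611.28171736 211.69955068  44.64857131]
 [636.5991339  229.76495665  55.76631768]]
```

View pics/c5.png

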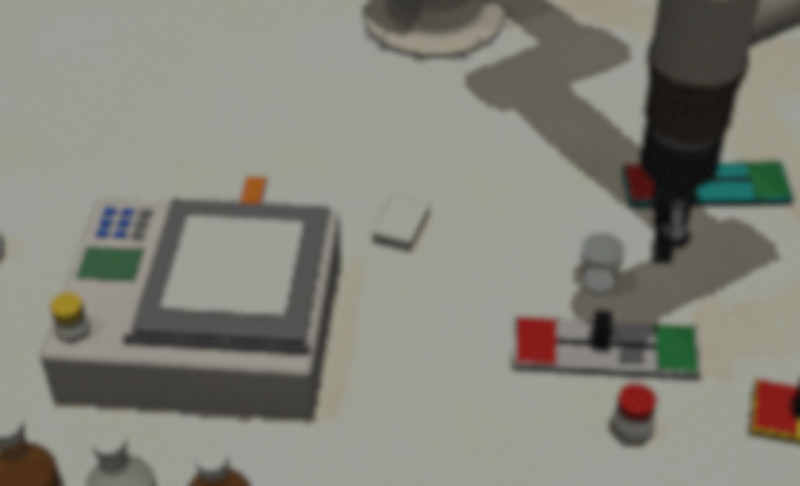

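The lid is shut, with the tab at crop (255,190). The marker stands mid-rail at (602,332), red field at left, and the fingers are on the green side. I descend beside the marker.

Request:
{"api": "send_rows", "payload": {
  "targets": [
    {"gripper": 1,"x": 0,"y": -0.2,"z": 1.5,"ax": 0.4,"ay": 0,"az": 0},
    {"gripper": 1,"x": 0,"y": -0.2,"z": 2,"ax": 0.3,"ay": 0,"az": 0},
    {"gripper": 1,"x": 0,"y": 0,"z": 2,"ax": 0,"ay": 0,"az": 0},
    {"gripper": 1,"x": 0,"y": 0,"z": 2,"ax": 0,"ay": 0,"az": 0},
    {"gripper": 1,"x": 0,"y": 0,"z": 2,"ax": 0,"ay": 0,"az": 0}
  ]
}}

```text
clock: 12.02
position: [622.4, 267.2, 50.9]
ee_rot: [-0.707, 0.707, -0.002, 0.001]
contact_force: [0.4, -0.5, -0.2]
gripper_width: 0.3
grasp_force: 0.0
```

Request:
{"api": "send_rows", "payload": {
  "targets": [
    {"gripper": 1,"x": 0,"y": 0,"z": 1.5,"ax": 0,"ay": 0,"az": 0},
    {"gripper": 1,"x": 0,"y": 0,"z": 0,"ax": 0,"ay": 0,"az": 0},
    {"gripper": 1,"x": 0.5,"y": 0,"z": 0,"ax": 0,"ay": 0,"az": 0},
    {"gripper": 1,"x": 0.5,"y": 0,"z": 0,"ax": 0,"ay": 0,"az": 0},
    {"gripper": 1,"x": 0.5,"y": 0,"z": 0,"ax": 0,"ay": 0,"az": 0}
  ]
}}

```text
clock: 12.43
position: [623.9, 253.2, 38.7]
ee_rot: [0.707, -0.707, 0.002, -0.003]
contact_force: [-0.1, 0.3, 0.8]
gripper_width: 0.0
grasp_force: 0.0
```

```bash
python3 - <<'E'
from h import *
s=arm.read_state();print(s['clock'],s['position'],s['contact_force'])
im,d=look('scene','s7')
cv2.imwrite('pics/c6.png',cv2.resize(im[170:260,280:380],(640,576),interpolation=cv2.INTER_CUBIC)[:,:,::-1])
E
```

```text
12.4333 [623.94612544 253.22120509  38.6835401 ] [-0.08284232  0.34363049  0.78284543]
```

View pics/c6.png

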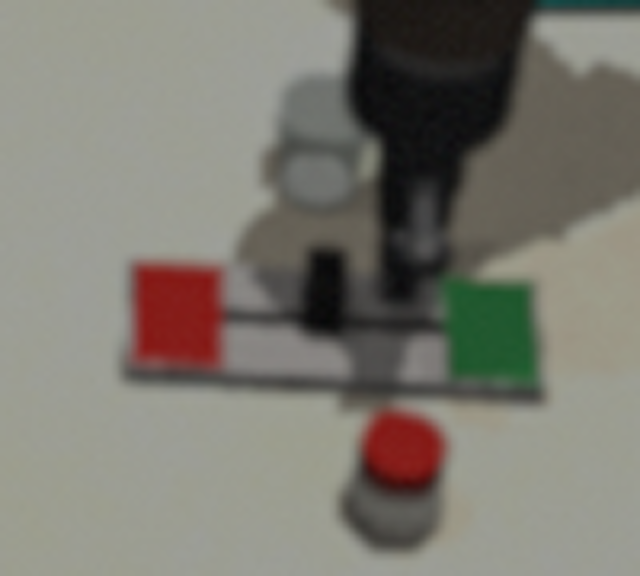

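Request:
{"api": "send_rows", "payload": {
  "targets": [
    {"gripper": 1,"x": 0,"y": 0.3,"z": 0.8,"ax": 0,"ay": 0,"az": 0},
    {"gripper": 1,"x": 0.3,"y": 0,"z": 0,"ax": 0,"ay": 0,"az": 0},
    {"gripper": 1,"x": 0.4,"y": 0,"z": 0,"ax": 0,"ay": 0,"az": 0},
    {"gripper": 1,"x": 0.4,"y": 0,"z": 0,"ax": 0,"ay": 0,"az": 0},
    {"gripper": 1,"x": 0.4,"y": 0,"z": 0,"ax": 0,"ay": 0,"az": 0}
  ]
}}

```text
clock: 12.9
position: [620.4, 238.9, 29.2]
ee_rot: [0.707, -0.707, 0.002, -0.002]
contact_force: [-1.4, 3.7, -0.5]
gripper_width: 0.1
grasp_force: 1.6
```

Request:
{"api": "send_rows", "payload": {
  "targets": [
    {"gripper": 1,"x": 0.4,"y": 0,"z": 0,"ax": 0,"ay": 0,"az": 0},
    {"gripper": 1,"x": 0.4,"y": 0,"z": 0,"ax": 0,"ay": 0,"az": 0},
    {"gripper": 1,"x": 0.4,"y": 0,"z": 0,"ax": 0,"ay": 0,"az": 0},
    {"gripper": 1,"x": 0.4,"y": 0,"z": 0,"ax": 0,"ay": 0,"az": 0},
    {"gripper": 1,"x": 0.4,"y": 0,"z": 0,"ax": 0,"ay": 0,"az": 0}
  ]
}}

```text
clock: 13.32
position: [620.4, 218.5, 29.2]
ee_rot: [0.708, -0.707, 0.002, -0.002]
contact_force: [-1.8, 3.6, -0.2]
gripper_width: 0.0
grasp_force: 1.6
```

```bash
cat > tal.py <<'E'
from h import *
s=arm.read_state();print(s['clock'],s['position'],s['contact_force'])
im,d=look('scene','s%d'%(s['clock']*100));P=cloud('scene',d);V=im.max(2)
hsv=cv2.cvtColor(im,cv2.COLOR_RGB2HSV)
m=(V<60)&(P[...,2]>20)&(P[...,2]<58)&(abs(P[...,0]-620)<35)&(P[...,1]>130)&(P[...,1]<270)
y=P[m][:,1];print('dark y',m.sum(),np.percentile(y,[1,3,25,50,75,97]).round(1))
E
python3 tal.py
```

```text
13.3167 [620.37505308 218.51835975  29.1676544 ] [-1.77324562  3.620579   -0.19268671]
dark y 129 [188.9 189.1 194.9 202.3 209.7 227.6]
```

Request:
{"api": "send_rows", "payload": {
  "targets": [
    {"gripper": 1,"x": 0.3,"y": 0,"z": 0,"ax": 0,"ay": 0,"az": 0},
    {"gripper": 1,"x": 0.3,"y": 0,"z": 0,"ax": 0,"ay": 0,"az": 0},
    {"gripper": 1,"x": 0.3,"y": 0,"z": 0,"ax": 0,"ay": 0,"az": 0},
    {"gripper": 1,"x": 0.2,"y": 0,"z": 0,"ax": 0,"ay": 0,"az": 0},
    {"gripper": 1,"x": 0.1,"y": 0,"z": 0,"ax": 0,"ay": 0,"az": 0}
  ]
}}

```text
clock: 13.78
position: [620.4, 206.3, 29.2]
ee_rot: [0.707, -0.707, 0.002, -0.002]
contact_force: [-1.3, 3.3, 0.5]
gripper_width: -0.2
grasp_force: 1.5
```

```bash
python3 tal.py
```

```text
13.7833 [620.38367904 206.34012707  29.1599782 ] [-1.2819173   3.27297976  0.53012252]
dark y 126 [176.6 177.  183.3 190.4 199.5 215.9]
```

Request:
{"api": "send_rows", "payload": {
  "targets": [
    {"gripper": 1,"x": 0.05,"y": 0,"z": 0,"ax": 0,"ay": 0,"az": 0},
    {"gripper": 1,"x": 0.05,"y": 0,"z": 0,"ax": 0,"ay": 0,"az": 0},
    {"gripper": 1,"x": 0.05,"y": 0,"z": 0,"ax": 0,"ay": 0,"az": 0},
    {"gripper": 1,"x": 0.05,"y": 0,"z": 0,"ax": 0,"ay": 0,"az": 0},
    {"gripper": 1,"x": 0.05,"y": 0,"z": 0,"ax": 0,"ay": 0,"az": 0}
  ]
}}

```text
clock: 14.25
position: [620.4, 204.3, 29.1]
ee_rot: [0.708, -0.707, 0.002, -0.002]
contact_force: [-1.2, 2.6, 0.5]
gripper_width: -0.1
grasp_force: 1.5
```

Request:
{"api": "send_rows", "payload": {
  "targets": [
    {"gripper": 1,"x": 0.05,"y": 0,"z": 0,"ax": 0,"ay": 0,"az": 0},
    {"gripper": 1,"x": 0.05,"y": 0,"z": 0,"ax": 0,"ay": 0,"az": 0},
    {"gripper": 1,"x": 0.05,"y": 0,"z": 0,"ax": 0,"ay": 0,"az": 0}
  ]
}}

```text
clock: 14.5
position: [620.4, 202.7, 29.1]
ee_rot: [0.707, -0.707, 0.002, -0.002]
contact_force: [-1.8, 3.6, 0.7]
gripper_width: -0.2
grasp_force: 1.5
```

Request:
{"api": "send_rows", "payload": {
  "targets": [
    {"gripper": 1,"x": 0.04,"y": 0,"z": 0,"ax": 0,"ay": 0,"az": 0},
    {"gripper": 1,"x": 0.04,"y": 0,"z": 0,"ax": 0,"ay": 0,"az": 0},
    {"gripper": 1,"x": 0.04,"y": 0,"z": 0,"ax": 0,"ay": 0,"az": 0}
  ]
}}

```text
clock: 14.75
position: [620.4, 201.5, 29.1]
ee_rot: [0.707, -0.707, 0.002, -0.002]
contact_force: [-2.6, 2.9, 1.5]
gripper_width: 0.2
grasp_force: 1.5
```

Request:
{"api": "send_rows", "payload": {
  "targets": [
    {"gripper": 1,"x": 0.04,"y": 0,"z": 0,"ax": 0,"ay": 0,"az": 0},
    {"gripper": 1,"x": 0.04,"y": 0,"z": 0,"ax": 0,"ay": 0,"az": 0},
    {"gripper": 1,"x": 0.04,"y": 0,"z": 0,"ax": 0,"ay": 0,"az": 0}
  ]
}}

```text
clock: 15.0
position: [620.4, 200.2, 29.1]
ee_rot: [0.707, -0.707, 0.002, -0.002]
contact_force: [-2.2, 3.7, 0.9]
gripper_width: -0.1
grasp_force: 1.5
```

Request:
{"api": "send_rows", "payload": {
  "targets": [
    {"gripper": 1,"x": 0.03,"y": 0,"z": 0,"ax": 0,"ay": 0,"az": 0},
    {"gripper": 1,"x": 0.03,"y": 0,"z": 0,"ax": 0,"ay": 0,"az": 0},
    {"gripper": 1,"x": 0.03,"y": 0,"z": 0,"ax": 0,"ay": 0,"az": 0}
  ]
}}

```text
clock: 15.25
position: [620.4, 199.4, 29.1]
ee_rot: [0.707, -0.707, 0.002, -0.002]
contact_force: [-0.8, 2.7, 1.1]
gripper_width: -0.4
grasp_force: 1.5
```

Request:
{"api": "send_rows", "payload": {
  "targets": [
    {"gripper": 1,"x": 0.03,"y": 0,"z": 0,"ax": 0,"ay": 0,"az": 0},
    {"gripper": 1,"x": 0.03,"y": 0,"z": 0,"ax": 0,"ay": 0,"az": 0},
    {"gripper": 1,"x": 0.03,"y": 0,"z": 0,"ax": 0,"ay": 0,"az": 0}
  ]
}}

```text
clock: 15.5
position: [620.5, 198.5, 29.1]
ee_rot: [0.707, -0.707, 0.002, -0.002]
contact_force: [-1.6, 2.8, 0.6]
gripper_width: 0.1
grasp_force: 1.5
```

Request:
{"api": "send_rows", "payload": {
  "targets": [
    {"gripper": 1,"x": 0.03,"y": 0,"z": 0,"ax": 0,"ay": 0,"az": 0},
    {"gripper": 1,"x": 0.03,"y": 0,"z": 0,"ax": 0,"ay": 0,"az": 0},
    {"gripper": 1,"x": 0.03,"y": 0,"z": 0,"ax": 0,"ay": 0,"az": 0}
  ]
}}

```text
clock: 15.75
position: [620.5, 197.6, 29.1]
ee_rot: [0.707, -0.707, 0.002, -0.002]
contact_force: [-0.3, 2.6, 0.5]
gripper_width: 0.1
grasp_force: 1.5
```

Request:
{"api": "send_rows", "payload": {
  "targets": [
    {"gripper": 1,"x": 0.03,"y": 0,"z": 0,"ax": 0,"ay": 0,"az": 0},
    {"gripper": 1,"x": 0.03,"y": 0,"z": 0,"ax": 0,"ay": 0,"az": 0},
    {"gripper": 1,"x": 0.03,"y": 0,"z": 0,"ax": 0,"ay": 0,"az": 0}
  ]
}}

```text
clock: 16.0
position: [620.5, 197.1, 29.1]
ee_rot: [0.707, -0.707, 0.002, -0.002]
contact_force: [-2.5, 5.3, 0.2]
gripper_width: -0.0
grasp_force: 2.7
```

Request:
{"api": "send_rows", "payload": {
  "targets": [
    {"gripper": 1,"x": 0.02,"y": 0,"z": 0,"ax": 0,"ay": 0,"az": 0},
    {"gripper": 1,"x": 0.02,"y": 0,"z": 0,"ax": 0,"ay": 0,"az": 0},
    {"gripper": 1,"x": 0,"y": 0,"z": 0,"ax": 0,"ay": 0,"az": 0}
  ]
}}

```text
clock: 16.25
position: [620.5, 197.2, 29.1]
ee_rot: [0.708, -0.707, 0.002, -0.002]
contact_force: [-2.0, 4.6, 1.1]
gripper_width: -0.3
grasp_force: 2.8
```

Request:
{"api": "send_rows", "payload": {
  "targets": [
    {"gripper": 1,"x": 0.04,"y": 0,"z": 0,"ax": 0,"ay": 0,"az": 0},
    {"gripper": 1,"x": 0.04,"y": 0,"z": 0,"ax": 0,"ay": 0,"az": 0},
    {"gripper": 1,"x": 0,"y": 0,"z": 0,"ax": 0,"ay": 0,"az": 0}
  ]
}}

```text
clock: 16.5
position: [620.5, 197.1, 29.2]
ee_rot: [0.708, -0.707, 0.001, -0.003]
contact_force: [-2.2, 7.5, 0.6]
gripper_width: -0.0
grasp_force: 3.9
```

Request:
{"api": "send_rows", "payload": {
  "targets": [
    {"gripper": 1,"x": 0.04,"y": 0,"z": 0,"ax": 0,"ay": 0,"az": 0},
    {"gripper": 1,"x": 0.03,"y": 0,"z": 0,"ax": 0,"ay": 0,"az": 0},
    {"gripper": 1,"x": 0,"y": 0,"z": 0,"ax": 0,"ay": 0,"az": 0}
  ]
}}

```text
clock: 16.75
position: [620.5, 197.0, 29.2]
ee_rot: [0.708, -0.707, 0.001, -0.003]
contact_force: [-3.3, 9.4, 0.6]
gripper_width: 0.0
grasp_force: 4.8
```

```bash
python3 tal.py;python3 tal.py; python3 tal.py
```

```text
16.75 [620.52719179 196.99783053  29.1772352 ] [-3.31558738  9.37981239  0.59067103]
dark y 121 [167.5 167.8 173.1 180.7 189.1 206.7]
16.8 [620.52668866 197.05067585  29.18110444] [-2.921465    9.91785703 -0.46629259]
dark y 126 [167.6 167.7 173.3 180.4 188.9 206.5]
16.85 [620.5506214  197.03985898  29.18672919] [-2.58919371 10.42353073  0.67510304]
dark y 125 [167.5 167.7 174.  181.1 189.4 206.3]
```

Request:
{"api": "send_rows", "payload": {
  "targets": [
    {"gripper": 1,"x": 0.03,"y": 0,"z": 0,"ax": 0,"ay": 0,"az": 0},
    {"gripper": 1,"x": 0,"y": 0,"z": 0,"ax": 0,"ay": 0,"az": 0},
    {"gripper": 1,"x": 0,"y": 0,"z": 0,"ax": 0,"ay": 0,"az": 0},
    {"gripper": 1,"x": 0,"y": 0,"z": 0,"ax": 0,"ay": 0,"az": 0},
    {"gripper": 1,"x": 0,"y": 0,"z": 0,"ax": 0,"ay": 0,"az": 0}
  ]
}}

```text
clock: 17.32
position: [620.5, 197.0, 29.2]
ee_rot: [0.708, -0.707, 0.001, -0.004]
contact_force: [-3.6, 9.1, -0.7]
gripper_width: 0.3
grasp_force: 5.1
```

Request:
{"api": "send_rows", "payload": {
  "targets": [
    {"gripper": 1,"x": 0,"y": 0,"z": 0,"ax": 0,"ay": 0,"az": 0},
    {"gripper": 1,"x": 0,"y": 0,"z": 0,"ax": 0,"ay": 0,"az": 0},
    {"gripper": 1,"x": 0,"y": 0,"z": 0,"ax": 0,"ay": 0,"az": 0},
    {"gripper": 1,"x": 0,"y": 0,"z": 0,"ax": 0,"ay": 0,"az": 0},
    {"gripper": 1,"x": 0,"y": 0,"z": 0,"ax": 0,"ay": 0,"az": 0}
  ]
}}

```text
clock: 17.73
position: [620.5, 197.0, 29.2]
ee_rot: [0.708, -0.707, 0.001, -0.004]
contact_force: [-3.4, 10.3, 0.2]
gripper_width: -0.3
grasp_force: 5.1
```

Request:
{"api": "send_rows", "payload": {
  "targets": [
    {"gripper": 1,"x": 0,"y": 0,"z": 0,"ax": 0,"ay": 0,"az": 0},
    {"gripper": 1,"x": 0,"y": 0,"z": 0,"ax": 0,"ay": 0,"az": 0},
    {"gripper": 1,"x": 0,"y": 0,"z": 0,"ax": 0,"ay": 0,"az": 0},
    {"gripper": 1,"x": 0,"y": 0,"z": 0,"ax": 0,"ay": 0,"az": 0},
    {"gripper": 1,"x": 0,"y": 0,"z": 0,"ax": 0,"ay": 0,"az": 0}
  ]
}}

```text
clock: 18.15
position: [620.6, 197.0, 29.2]
ee_rot: [0.708, -0.707, 0.001, -0.004]
contact_force: [-3.5, 9.9, 0.3]
gripper_width: -0.3
grasp_force: 5.1
```

I raise it a little, so the press stays within 8–14 N even if rail friction takes some of it.

Request:
{"api": "send_rows", "payload": {
  "targets": [
    {"gripper": 1,"x": 0.03,"y": 0,"z": 0,"ax": 0,"ay": 0,"az": 0},
    {"gripper": 1,"x": 0.03,"y": 0,"z": 0,"ax": 0,"ay": 0,"az": 0},
    {"gripper": 1,"x": 0,"y": 0,"z": 0,"ax": 0,"ay": 0,"az": 0},
    {"gripper": 1,"x": 0,"y": 0,"z": 0,"ax": 0,"ay": 0,"az": 0},
    {"gripper": 1,"x": 0,"y": 0,"z": 0,"ax": 0,"ay": 0,"az": 0}
  ]
}}

```text
clock: 18.57
position: [620.6, 196.9, 29.2]
ee_rot: [0.708, -0.707, 0.001, -0.004]
contact_force: [-3.8, 11.6, 0.6]
gripper_width: -0.1
grasp_force: 5.9
```

Request:
{"api": "send_rows", "payload": {
  "targets": [
    {"gripper": 1,"x": 0,"y": 0,"z": 0,"ax": 0,"ay": 0,"az": 0},
    {"gripper": 1,"x": 0,"y": 0,"z": 0,"ax": 0,"ay": 0,"az": 0},
    {"gripper": 1,"x": 0,"y": 0,"z": 0,"ax": 0,"ay": 0,"az": 0},
    {"gripper": 1,"x": 0,"y": 0,"z": 0,"ax": 0,"ay": 0,"az": 0},
    {"gripper": 1,"x": 0,"y": 0,"z": 0,"ax": 0,"ay": 0,"az": 0}
  ]
}}

```text
clock: 18.98
position: [620.6, 196.9, 29.2]
ee_rot: [0.708, -0.706, 0.001, -0.004]
contact_force: [-3.7, 12.0, 1.3]
gripper_width: -0.2
grasp_force: 5.9
```

Request:
{"api": "send_rows", "payload": {
  "targets": [
    {"gripper": 1,"x": 0,"y": 0,"z": 0,"ax": 0,"ay": 0,"az": 0},
    {"gripper": 1,"x": 0,"y": 0,"z": 0,"ax": 0,"ay": 0,"az": 0},
    {"gripper": 1,"x": 0,"y": 0,"z": 0,"ax": 0,"ay": 0,"az": 0},
    {"gripper": 1,"x": 0,"y": 0,"z": 0,"ax": 0,"ay": 0,"az": 0},
    {"gripper": 1,"x": 0,"y": 0,"z": 0,"ax": 0,"ay": 0,"az": 0}
  ]
}}

```text
clock: 19.4
position: [620.6, 196.9, 29.2]
ee_rot: [0.708, -0.706, 0.001, -0.004]
contact_force: [-3.5, 12.1, 0.4]
gripper_width: 0.2
grasp_force: 5.9
```

That held a steady 12 N or so for over 0.8 s. I back off in +y, then lift clear.

Request:
{"api": "send_rows", "payload": {
  "targets": [
    {"gripper": 1,"x": -0.3,"y": 0,"z": 0,"ax": 0,"ay": 0,"az": 0},
    {"gripper": 1,"x": -0.8,"y": 0,"z": 0,"ax": 0,"ay": 0,"az": 0},
    {"gripper": 1,"x": -1.5,"y": 0,"z": 0,"ax": 0,"ay": 0,"az": 0},
    {"gripper": 1,"x": -1.5,"y": 0,"z": -1,"ax": 0,"ay": 0,"az": 0},
    {"gripper": 1,"x": 0,"y": 0,"z": -3,"ax": 0,"ay": 0,"az": 0}
  ]
}}

```text
clock: 19.82
position: [617.5, 235.7, 64.4]
ee_rot: [0.708, -0.706, 0.001, 0.003]
contact_force: [-0.1, -0.0, -0.5]
gripper_width: -0.2
grasp_force: 0.0
```

Request:
{"api": "send_rows", "payload": {
  "targets": [
    {"gripper": 1,"x": 0,"y": 0,"z": -3,"ax": 0,"ay": 0,"az": 0},
    {"gripper": 1,"x": 0,"y": 0,"z": -3,"ax": 0,"ay": 0,"az": 0},
    {"gripper": 1,"x": 0,"y": 0,"z": -3,"ax": 0,"ay": 0,"az": 0},
    {"gripper": 1,"x": 0,"y": 0,"z": -2,"ax": 0,"ay": 0,"az": 0},
    {"gripper": 1,"x": 0,"y": 0,"z": 0,"ax": 0,"ay": 0,"az": 0}
  ]
}}

```text
clock: 20.23
position: [622.4, 236.3, 185.4]
ee_rot: [0.708, -0.706, 0.004, -0.007]
contact_force: [0.6, -0.7, 0.7]
gripper_width: 0.1
grasp_force: 0.0
```

```bash
python3 tal.py; python3 - <<'E'
from lid import *
im=lid('s9');cv2.imwrite('pics/c7.png',cv2.resize(im[130:290,110:400],(800,441))[:,:,::-1])
for t in ['photometer','lid_tab']: print(t,[np.round(b['rect']).tolist() for b in arm.boxes_of('scene',t)][:1])
E
```

```text
20.2333 [622.37731897 236.27687833 185.38211447] [ 0.60594574 -0.65513652  0.697541  ]
dark y 79 [167.6 167.7 172.4 175.9 181.3 184.6]
46 tab [ 491.3 -173.    93.8] ang 1.8 lid top z [93.6 96.9 98.6]
photometer [[132.0, 159.0, 109.0, 87.0]]
lid_tab [[168.0, 162.0, 69.0, 60.0]]
```

View pics/c7.png

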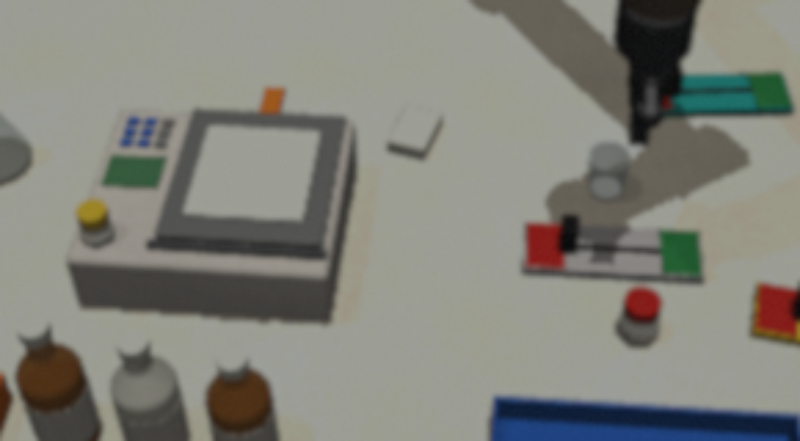

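The marker stands at the red end at crop (569,233), the lid is shut, and everything else is in place.

```bash
python3 -c "
from bench import arm
print(arm.job_done())"
```

```text
the job is handed in; nothing more can be done
None
```

The lid fell shut within about half a second of being let go at about 45°, so I pushed the tally marker to its red end, held it there at about 12 N for more than 0.8 s, and handed the job in at about 20 s. The last picture shows the lid shut and the photometer and glassware in place.

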